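Proof-load a printed link on the pull tester and hold it at the mark

TASK

Proof-load the orange printed link on the bench pull tester: lay it flat over the tester's two upright pins, one pin through each eye, down onto the blocks, and let go of it. Then take the black upright grip and draw the slide out towards you until the gauge pointer stands level with the red clip on the scale, without running past the clip. Finish holding the slide there by its grip - the program ends while it is held, so that a teammate can inspect the loaded link - and leave the red clip and the other things on the bench where they are.

Things in the scene. Friction and masses are not known exactly. Their poses are not given: they have to be found in the camera images.
- tester: Bench pull tester screwed to the table: aluminium base 410 x 90 x 12 mm with, in line along its x, a hand-drawn pull slide (robot's end, -x) and a spring gauge (+x end). Origin: underside of the base, below the gauge pin at gauge zero; z up. The slide is drawn out towards -x. A guide rail along the middle, 20 mm wide, has its top at z = 22 mm.
- pull_slide: The pull slide: blue block 94 x 50 x 23 mm (long in x), top at z = 45 mm, with a steel pin at its gauge end and the black upright grip. Runs freely (drag under 1 N) 85 mm from its home stop towards the tester's -x; starts home. No spring of its own: the link makes it draw the gauge along, and spring back if let go. Origin and axes: the tester's, when home.
- grip (a point): Centre of the hand hold of the black upright grip on the pull slide: a plain round post 24 mm in diameter, standing from z = 49 to 125 mm above the table, clear all round; this point is on its axis 98 mm above the table and 55 mm from the slide pin. Travels with the slide.
- slide_pin (a point): Steel pin on the pull slide, 8 mm in diameter, 16 mm tall with a tapered top (3 mm across): this point is on its axis at its foot, on the top of the slide block, 45 mm above the table. x axis as the tester's.
- gauge_rod: Moving part of the spring gauge: dark steel block 32 x 34 mm with a pin, a rod through the coil spring, and the black pointer. Slides towards the tester's -x against the spring, at most 75 mm: 1.6 N at zero and 1.6 N more per 10 mm; returns by itself. Starts at zero; origin and axes are then the tester's.
- gauge_pin (a point): Pin on the gauge rod's block, 8 mm in diameter, 16 mm tall, tapered top: this point is on its axis at its foot, on top of the block, 45 mm above the table. At the start 80 mm from the slide pin, with a free gap 48 mm long between the two blocks. The gauge's channel, up to z = 57 mm, begins 30 mm behind it (+x). x axis as the tester's.
- pointer (a point): Tip of the gauge's black pointer, a blade 3 mm wide lying across the white scale, 62 mm above the table; it moves with the gauge rod, 1:1.
- mark (a point): Middle of the red clip (8 mm wide, white line at its middle) clamped on the outer edge of the white scale (26 mm wide, top at z = 57 mm), at the inner end where the pointer tip passes it. 25 to 55 mm towards the tester's -x from the pointer's zero; pointer and clip are level when both have the same position along the tester's x. Stays where it is set.
- link_center (a point): Centre (4 mm over the underside) of the orange printed link, 110 x 24 x 8 mm, about 25 g, flat on the table; x along it. An eye block 30 x 24 mm with a 15 mm hole at each end, hole centres 40 mm either side of this point; between them a waist 18 mm wide, 50 mm long. Same both ways round. On the pins it has 3.5 mm play all round: the slide moves about 7 mm before the gauge follows.
- spare_link_center (a point): A white printed link of the same shape, not wanted; its centre.
- wheel_a: Black rubber kit wheel with red ring, 80 mm across, 28 mm high, lying flat; origin under its centre.
- wheel_b: The same kind of wheel, lying at the right.
- gearmotor: Black gear motor with steel can, 92 x 37 x 37 mm; origin under its black gearbox.
- screwdriver: Screwdriver with green handle, 180 mm, lying at the right.
- bracket: Black perforated angle bracket, 48 x 48 x 48 mm, standing at the left.
Things that resemble listed ones, but are neither listed nor needed, are in the scene too. Of the things that look like the part that bears link_center, take the one that is nearest to the robot's base at the start.

How it is judged:
By the outcome, as a careful person would: the job done as asked, in the order asked, and still so for the second after the job is handed in, while the arm keeps its last pose, push and grip.
It also fails if it takes over 48 s, if anything falls off the work surface, if the arm or the gripper's body presses on something with over 40 N, if the wrist force passes 120 N, or if a joint passes its speed limit or range.

ROBOT

A 6-joint arm with a two-finger parallel gripper is mounted at the origin on the work surface. World frame = base frame: x ahead of the robot, y to its left, z up, the work surface at z = 0. Lengths are in mm, angles in rad, forces in N, time in s.
With the tool pointing down it reaches from about 350 to 775 mm from the base axis. Payload 7.3 kg.
Tool frame: the origin (TCP) lies midway between the tips of the shut fingers; the grasp point (between the pads) lies 19 mm behind it; x points along the fingers, z is the direction in which the jaws open and shut, and the axes are right-handed (so a half turn about x gives the same grasp; the last joint's range is limited). The gripper opens to 92 mm and grips with 3 to 60 N. Pads are 19 mm wide; open, the fingers measure 130 mm over their backs; the gripper's body (75 mm by 190 mm) begins 47 mm behind the grasp point.
Start: joints at [-1.444, 0.342, 1.524, -0, 1.275, -0.146], TCP at [141.472, -505.599, 226.741] pointing down, gripper open.
Joint ranges: [-2.53, 2.53], [-0.77, 2.02], [0.04, 2.7], [-1, 4.14], [0.28, 2.66], [-3.11, 3.11]. Speed limits (rad/s): [2.57, 2.57, 3.14, 3.14, 3.14, 3.14].

INTERFACE

Orientations are given as [roll, pitch, yaw] about the fixed x, y, z axes, in that order (R = Rz(yaw) Ry(pitch) Rx(roll)).
In Python, from plant import monitor, optics, close_job gives the robot as it stands.
- The arm moves only by the tool send_rows, never from a script. Its argument "commands" is a list that holds one entry, the list of rows, each a list of 5 numbers: the shift along the tool's x, y, z in m, then the turn about the tool's x in degrees, then the finger opening in m, from 0 to 0.0918. A call has 1 to 10 rows; each row shifts and turns the pose as measured when the row begins, along the tool's axes as they then stand; what a row does not reach is not made up. A row lasts 1/12 s, in which the tool goes at most 41.7 mm and 7.16 degrees, less where a joint would pass 70% of its speed; a pose out of reach is approached as far as the arm can. A call with a gripper value outside its range is refused whole. The fingers move at their own pace and stop on an object; the grip force is fixed at half the most. Time passes only in rows, so rows that do not move let the fingers close. It gives the time, the measured TCP pose, the force and the opening at its end, in the units of the state.
- monitor.get_obs(): the state, without advancing time (a new reading comes with each control period).
- optics.capture(name): name is "scene" or "top"; returns a dict with "color" (420x560x3 uint8, blue, green, red), "camera_matrix" (3x3 intrinsics, pixels), "camera_from_world" (4x4, takes a point from world to camera coordinates). Camera axes: x right, y down, z forward; pixel columns grow to the right and rows downward; lengths in mm; the calibration is good to about 2 mm. A picture is of the moment at which its call begins. There is no depth.
- close_job(): hands the job in, once; it reports no verdict.
The state is a dict: "time": time; "joint_positions": joint angles; "dq": joint speeds; "tau": joint torques, N m; "tool_pos": TCP position; "tcp_rot": TCP orientation; "contact_force": force on the tool from outside, world axes, zero at the start; "moment": the same for the moment, N m; "grip_width": finger opening in mm.
Only numpy, scipy, OpenCV 4.12 (cv2) and the standard library are available. Lean on these libraries where they do the work, as an engineer would, in place of code of your own. Each camera call takes 0.05 s, during which the arm holds its last target.

## Working session

There is one attempt and no reset: what is moved stays moved. The work goes in short steps, Python scripts to look and compute and a tool call to move; the robot and the scene stay as the last step left them, time stands still between calls to the robot, and variables do not carry over. Pictures are saved under pics/ and viewed, and the job is handed in when it is done.

Besides the shell and the picture viewer there is one more tool, called after "Emit:" as name([rows], argument=value, ...), one row to a line, values as JSON. send_rows: Moves the arm, as the interface text tells. Its arguments: {"type":"object","properties":{"commands":{"type":"array","items":{"type":"array","items":{"type":"array","items":{"type":"number"}}}}},"required":["commands"]}

```bash
mkdir -p pics; ls
cat > h.py <<'E'
import numpy as np, cv2
from plant import monitor, optics, close_job
def cap(n):
    d=optics.capture(n); return d['color'],np.array(d['camera_matrix']),np.array(d['camera_from_world'])
def ray(K,T,px,z):
    R=T[:3,:3];t=T[:3,3];c=-R.T@t
    d=R.T@np.linalg.inv(K)@np.array([px[0],px[1],1.])
    return c+d*(z-c[2])/d[2]
def proj(K,T,p):
    q=K@(T[:3,:3]@np.array(p,float)+T[:3,3]); return q[:2]/q[2]
E
python3 - <<'E'
from h import *
print(monitor.get_obs())
for n in('scene','top'):
    c,K,T=cap(n); cv2.imwrite(f'pics/{n}0.png',c); np.savez(f'{n}0.npz',c=c,K=K,T=T); print(n,K,T,-T[:3,:3].T@T[:3,3])
E
```

```text
pics
{'time': 0.0, 'joint_positions': array([-1.44402757e+00,  3.42731156e-01,  1.52501558e+00, -1.66479608e-05,
        1.27542083e+00, -1.46009291e-01]), 'dq': array([-0.00098914,  0.00094409, -0.00035037, -0.00123715,  0.00199512,
        0.00150025]), 'tau': array([ 6.70641803e-04, -4.31235909e+01, -2.44215131e+01,  7.18018273e-02,
        5.59145375e-02, -1.13878298e-04]), 'tool_pos': array([ 141.3979237 , -505.16976625,  226.04110109]), 'tcp_rot': array([3.00569112, 1.56922134, 1.7076777 ]), 'contact_force': array([-0.13691481, -0.09050722,  1.08672865]), 'moment': array([0.00514764, 0.00929722, 0.03179885]), 'grip_width': 91.87905504893547}
scene [[435.26652631   0.         284.04285591]
 [  0.         435.26652631 210.00151046]
 [  0.           0.           1.        ]] [[-5.05025211e-01  8.63085753e-01  5.70255939e-03  2.70404570e+02]
 [ 5.06955275e-01  3.01973627e-01 -8.07346442e-01 -2.68120737e+02]
 [-6.98531235e-01 -4.04839364e-01 -5.90050170e-01  1.66401850e+03]
 [ 0.00000000e+00  0.00000000e+00  0.00000000e+00  1.00000000e+00]] [1434.85524578  521.24325238  763.84607934]
top [[458.69118305   0.         279.19411224]
 [  0.         458.69118305 209.89842906]
 [  0.           0.           1.        ]] [[ 2.40382856e-02 -9.99709954e-01  1.47270536e-03  4.71939373e+01]
 [-9.91007918e-01 -2.40229500e-02 -1.31629042e-01  6.47022418e+02]
 [ 1.31626243e-01  1.70467385e-03 -9.91297950e-01  1.08828109e+03]
 [ 0.00000000e+00  0.00000000e+00  0.00000000e+00  1.00000000e+00]] [ 496.82352733   60.86847175 1163.90824932]
```

View pics/scene0.png

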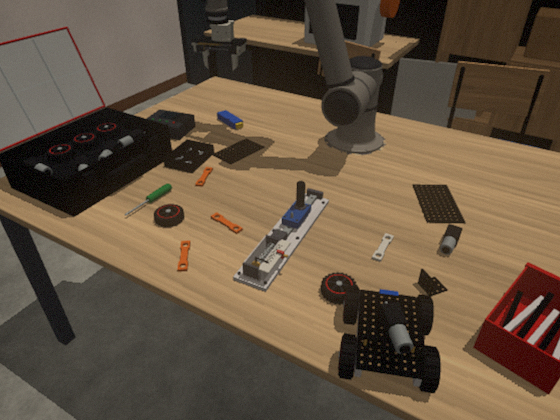

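View pics/top0.png

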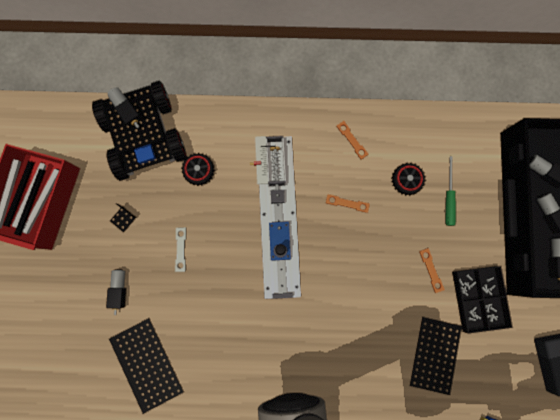

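The top view shows three orange links, at about (352,140), (347,203) and (430,270), and a white one at (180,250). The tester lies along (275,140) to (283,297). Next I'll measure each link's distance from the base.

Run:
```python
from h import *
d=np.load('top0.npz');c,K,T=d['c'],d['K'],d['T']
hsv=cv2.cvtColor(c,cv2.COLOR_BGR2HSV)
m=cv2.inRange(hsv,(5,130,110),(16,255,255))
n,l,s,ce=cv2.connectedComponentsWithStats(m)
for i in range(1,n):
    if s[i,4]<60: continue
    ys,xs=np.where(l==i)
    P=np.array([ray(K,T,(x,y),8)[:2] for x,y in zip(xs,ys)])
    cc=cv2.minAreaRect(P.astype(np.float32)); 
    b=cv2.boxPoints(cc); e=max([b[1]-b[0],b[2]-b[1]],key=np.linalg.norm)
    print(ce[i],s[i,4],'rect',cc[0],cc[1],'yaw',np.degrees(np.arctan2(e[1],e[0])),'dist',np.hypot(*cc[0]), 'mean',P.mean(0))
crops=[cv2.resize(c[y-35:y+35,x-35:x+35],(390,390),interpolation=cv2.INTER_CUBIC) for x,y in((430,270),(347,203))]
cv2.imwrite('pics/links.png',np.hstack(crops))
cv2.imwrite('pics/tester.png',cv2.resize(c[130:305,230:330],(340,595),interpolation=cv2.INTER_CUBIC))
```

```text
[351.87579618 139.61464968] 314 rect (838.8011474609375, -121.27706146240234) (109.19104766845703, 25.47148895263672) yaw 36.260937 dist 847.5231504913247 mean [ 838.9291096  -121.26197446]
[347.2875 203.1   ] 320 rect (672.0609130859375, -109.78874206542969) (110.521728515625, 24.431495666503906) yaw 78.343124 dist 680.9694844721116 mean [ 671.98869662 -110.13138671]
[431.51239669 270.54545455] 363 rect (507.6832275390625, -320.8447265625) (110.35567474365234, 25.831710815429688) yaw 20.784016 dist 600.5693948974131 mean [ 506.76889303 -321.38710656]
```

View pics/links.png

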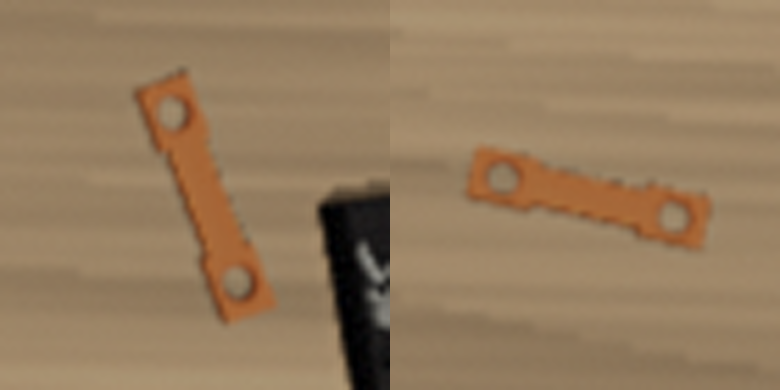

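View pics/tester.png

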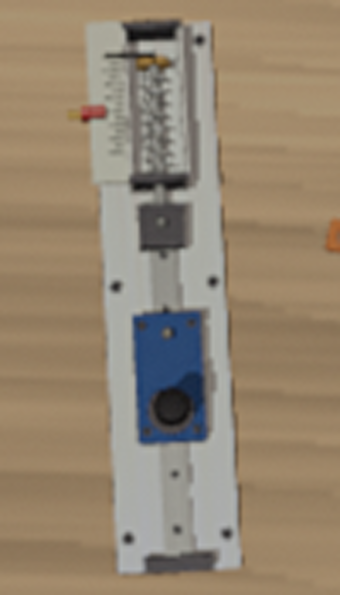

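The nearest is the one at (431,270), 600 mm from the base against 681 and 848 mm. Its crop shows the same two-eyed shape, so I'll take it. Next, the tester in both views.

Run:
```python
from h import *
d=np.load('scene0.npz');c,K,T=d['c'],d['K'],d['T']
d2=np.load('top0.npz');K2,T2=d2['K'],d2['T']
cv2.imwrite('pics/testerS.png',cv2.resize(c[175:295,225:345],(600,600),interpolation=cv2.INTER_CUBIC))
gp=ray(K2,T2,(277.4,195.3),61);sp=ray(K2,T2,(279.1,227.9),61);gr=ray(K2,T2,(280,249.7),125)
print(gp,sp,gr,np.linalg.norm(gp-sp),'yaw',np.degrees(np.arctan2(*(gp-sp)[[1,0]])))
for p in(gp,sp,gr): print((proj(K,T,p)-[225,175])*5)
# blue block
hsv=cv2.cvtColor(d2['c'],cv2.COLOR_BGR2HSV);m=cv2.inRange(hsv,(105,120,40),(125,255,255));m[:,:250]=0;m[:,310:]=0;m[:215]=0;m[265:]=0
ct=max(cv2.findContours(m,cv2.RETR_EXTERNAL,cv2.CHAIN_APPROX_NONE)[0],key=cv2.contourArea)
P=np.array([ray(K2,T2,p[0],45)[:2] for p in ct],np.float32);print(cv2.minAreaRect(P))
# base: white
g=cv2.inRange(hsv,(0,0,130),(180,40,255));g[:,:250]=0;g[:,310:]=0
ct=max(cv2.findContours(g,cv2.RETR_EXTERNAL,cv2.CHAIN_APPROX_NONE)[0],key=cv2.contourArea)
P=np.array([ray(K2,T2,p[0],12)[:2] for p in ct],np.float32);print(cv2.minAreaRect(P))
# orange link in scene
hs=cv2.cvtColor(c,cv2.COLOR_BGR2HSV);m=cv2.inRange(hs,(5,130,110),(16,255,255))
n,l,s,ce=cv2.connectedComponentsWithStats(m)
for i in range(1,n):
    if s[i,4]>50: print(ce[i],s[i,4],ray(K,T,ce[i],6))
# clip & pointer from top
r=ray(K2,T2,(230+95/3.4,130+113/3.4),60);print('clip',r); print('pointer',ray(K2,T2,(230+107/3.4,130+56/3.4),62))
```

```text
[679.02508488  67.99629113  61.        ] [599.45767519  61.9387651   61.        ] [544.1488356   58.65510147 125.        ] 79.79765852574849 yaw 4.353572291628496
[269.15317327 266.60697517]
[334.67104431 184.6251508 ]
[381.30716939  36.57103772]
((570.2781372070312, 61.06773376464844), (90.93245697021484, 46.631317138671875), 3.6071255207061768)
((637.4454345703125, 67.7492904663086), (413.86865234375, 94.34109497070312), 4.351791858673096)
[203.69014085 175.53521127] 142 [ 506.98857604 -324.16182       6.        ]
[226.2364532  221.69950739] 203 [ 670.41392436 -111.44127282    6.        ]
[183.56640625 254.78125   ] 256 [ 839.52717567 -122.63913663    6.        ]
clip [757.94020476 117.83628775  60.        ]
pointer [799.98068579 110.29899827  62.        ]
```

View pics/testerS.png

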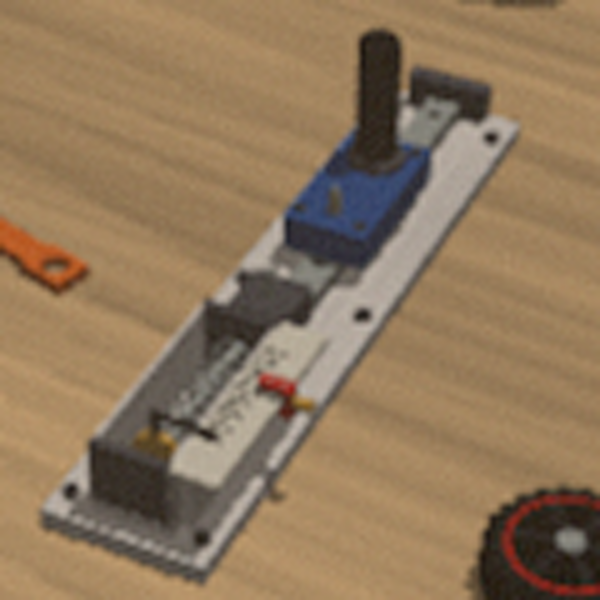

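```bash
cat >> h.py <<'E'
from scipy.spatial.transform import Rotation as Ro
def st():
    o=monitor.get_obs(); R=Ro.from_euler('xyz',o['tcp_rot']).as_matrix(); return o,R
def togo(target,yaw=None):
    o,R=st(); d=R.T@(np.array(target)-o['tool_pos'])
    print('t',round(o['time'],2),'pos',o['tool_pos'].round(1),'go mm (tool)',d.round(1),'F',o['contact_force'].round(1),'w',round(o['grip_width'],1),'q6',o['joint_positions'][5].round(2))
    ty=np.degrees(np.arctan2(R[1,1],R[0,1])); print('tool y yaw',ty.round(2), 'tilt',R[:,0].round(4))
    if yaw is not None:
        a=(yaw-ty+90)%180-90; print('world yaw turn',a.round(2),'-> turn about tool x',(-a).round(2))
E
python3 - <<'E'
from h import *
d2=np.load('top0.npz');K2,T2=d2['K'],d2['T']
a=ray(K2,T2,(395+173/5.571,235+112/5.571),6);b=ray(K2,T2,(395+239/5.571,235+283/5.571),6)
print(a,b,np.linalg.norm(a-b),(a+b)/2,np.degrees(np.arctan2(*(a-b)[[1,0]])))
o,R=st();print(R.round(3))
togo((507,-321.5,70),20.8)
togo((507,-321.5,2),20.8)
togo((639,65,90),4.35)
E
```

```text
[ 544.87385512 -309.1145007     6.        ] [ 469.3327499  -337.27484886    6.        ] 80.61925195419194 [ 507.10330251 -323.19467478    6.        ] 20.444538922972637
[[-0.     0.963  0.269]
 [ 0.001  0.269 -0.963]
 [-1.     0.    -0.001]]
t 0.1 pos [ 141.4 -505.2  226.1] go mm (tool) [156.3 401.5 -78.2] F [-0.1  0.1 -0.5] w 91.9 q6 -0.15
tool y yaw 15.63 tilt [-2.0e-04  1.3e-03 -1.0e+00]
world yaw turn 5.17 -> turn about tool x -5.17
t 0.1 pos [ 141.4 -505.2  226.1] go mm (tool) [224.3 401.5 -78.1] F [-0.1  0.1 -0.5] w 91.9 q6 -0.15
tool y yaw 15.63 tilt [-2.0e-04  1.3e-03 -1.0e+00]
world yaw turn 5.17 -> turn about tool x -5.17
t 0.1 pos [ 141.4 -505.2  226.1] go mm (tool) [ 136.8  632.8 -414.9] F [-0.1  0.1 -0.5] w 91.9 q6 -0.15
tool y yaw 15.63 tilt [-2.0e-04  1.3e-03 -1.0e+00]
world yaw turn -11.28 -> turn about tool x 11.28
```

Emit:
send_rows([
  [[0,0.04,-0.008,-1,0.045],[0.01,0.04,-0.008,-1,0.045],[0.01,0.04,-0.008,-1,0.045],[0.02,0.035,-0.008,-1,0.045],[0.02,0.035,-0.008,-1,0.045],[0.02,0.035,-0.008,0,0.045],[0.02,0.035,-0.008,0,0.045],[0.02,0.035,-0.008,0,0.045],[0.02,0.035,-0.008,0,0.045],[0.01,0.035,-0.007,0,0.045]],
])

```text
time: 0.93
tool_pos: [462.6, -312.9, 71.7]
tcp_rot: [-0.902, 1.566, -2.123]
contact_force: [0.0, -0.0, 0.4]
grip_width: 45.1
```

```bash
python3 -c "
from h import *
togo((507,-322.5,50),20.6)"
```

```text
t 0.93 pos [ 462.6 -312.9   71.7] go mm (tool) [21.6 38.5 24.1] F [ 0.  -0.   0.4] w 45.1 q6 0.5
tool y yaw 20.04 tilt [-0.0026 -0.0043 -1.    ]
world yaw turn 0.56 -> turn about tool x -0.56
```

Emit:
send_rows([
  [[0.01,0.02,0.013,-0.6,0.045],[0.01,0.018,0.011,0,0.045],[0,0.0,0.0,0,0.045],[0,0.0,0.0,0,0.045]],
])

```text
time: 1.27
tool_pos: [511.9, -313.8, 44.9]
tcp_rot: [-2.227, 1.562, 2.856]
contact_force: [-0.8, -0.2, -0.1]
grip_width: 45.3
```

Run:
```python
from h import *
togo((507,-322.5,2),20.6)
c,K,T=cap('scene'); x,y=203,165
cv2.imwrite('pics/s1.png',cv2.resize(c[y-70:y+50,x-70:x+70],(700,600),interpolation=cv2.INTER_CUBIC))
c,K,T=cap('top'); x,y=431,260
cv2.imwrite('pics/t1.png',cv2.resize(c[y-60:y+60,x-60:x+60],(600,600),interpolation=cv2.INTER_CUBIC))
```

```text
t 1.27 pos [ 511.9 -313.8   44.9] go mm (tool) [42.9 -7.4  6.6] F [-0.8 -0.2 -0.1] w 45.3 q6 0.53
tool y yaw 21.22 tilt [-0.0086  0.0025 -1.    ]
world yaw turn -0.62 -> turn about tool x 0.62
```

View pics/s1.png

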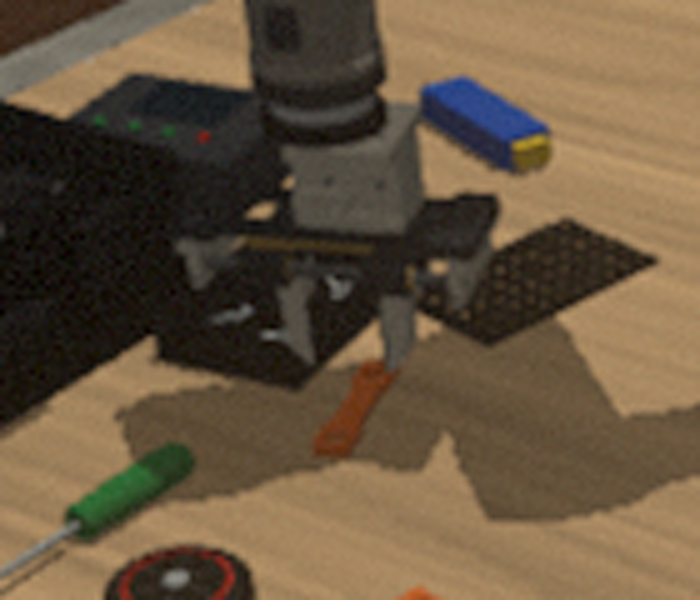

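View pics/t1.png

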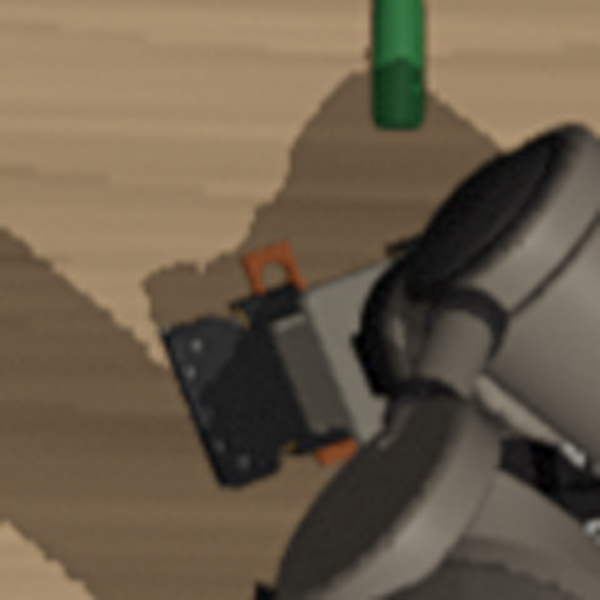

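The gripper hangs above the chosen link, with the fingers either side of its waist in both views. The overshoot along y and z still needs correcting, then I descend.

Emit:
send_rows([
  [[0.01,-0.004,0.004,0.6,0.045],[0.01,-0.003,0.003,0,0.045],[0.008,0,0,0,0.045],[0.005,0.0,0.0,0,0.045],[0,0.0,0.0,0,0.045]],
])

```text
time: 1.78
tool_pos: [503.0, -326.3, 11.4]
tcp_rot: [-2.053, 1.563, 3.011]
contact_force: [-0.3, -0.4, -0.4]
grip_width: 44.9
```

```bash
python3 -c "
from h import *
togo((507,-322.5,2.5),20.6)"
```

```text
t 1.78 pos [ 503.  -326.3   11.4] go mm (tool) [ 8.9  5.1 -2.2] F [-0.3 -0.4 -0.4] w 44.9 q6 0.52
tool y yaw 20.19 tilt [-0.0074  0.001  -1.    ]
world yaw turn 0.41 -> turn about tool x -0.41
```

Emit:
send_rows([
  [[0.004,0.003,-0.0015,-0.3,0.045],[0.003,0.0015,-0.0005,0,0.045],[0,0,0,0,0.045],[0,0.0,0.0,0,0.045]],
])

```text
time: 2.12
tool_pos: [506.3, -322.7, 3.4]
tcp_rot: [-2.116, 1.563, 2.954]
contact_force: [0.3, 0.8, -0.1]
grip_width: 44.7
```

```bash
python3 -c "
from h import *
togo((507,-322.5,2.5),20.6)"
```

```text
t 2.12 pos [ 506.3 -322.7    3.4] go mm (tool) [0.9 0.7 0.1] F [ 0.3  0.8 -0.1] w 44.7 q6 0.52
tool y yaw 20.47 tilt [-0.0078  0.0015 -1.    ]
world yaw turn 0.13 -> turn about tool x -0.13
```

Now I close on the link.

Emit:
send_rows([
  [[0,0,0,0,0.005],[0,0,0,0,0.005],[0,0,0,0,0.005],[0,0,0,0,0.005],[0,0,0,0,0.005],[0,0,0,0,0.005]],
])

```text
time: 2.62
tool_pos: [507.2, -322.7, 4.5]
tcp_rot: [-1.956, 1.565, 3.115]
contact_force: [-0.4, 0.7, 0.3]
grip_width: 17.0
```

Emit:
send_rows([
  [[-0.01,0,0,0,0.005],[-0.02,0,0,0,0.005],[-0.03,0,0,0,0.005],[-0.03,0,0,0,0.005],[-0.02,0,0,0,0.005],[0,0,0,0,0.005]],
])

```text
time: 3.12
tool_pos: [506.9, -322.0, 120.4]
tcp_rot: [-2.222, 1.561, 2.848]
contact_force: [0.2, -0.8, 0.6]
grip_width: 17.2
```

Run:
```python
from h import *
togo((639,65,120),4.35)
```

```text
t 3.12 pos [ 506.9 -322.   120.4] go mm (tool) [ 3.000e-01  2.593e+02 -3.162e+02] F [ 0.2 -0.8  0.6] w 17.2 q6 0.52
tool y yaw 20.51 tilt [-0.0095  0.0029 -1.    ]
world yaw turn -16.16 -> turn about tool x 16.16
```

Emit:
send_rows([
  [[0,0.015,-0.02,4,0.005],[0,0.02,-0.025,4,0.005],[0,0.02,-0.03,4,0.005],[0,0.02,-0.03,4,0.005],[0,0.015,-0.035,0,0.005],[0,0.015,-0.035,0,0.005],[0,0.015,-0.035,0,0.005],[0,0.01,-0.025,0,0.005],[0,0.005,-0.015,0,0.005],[0,0.0,-0.005,0,0.005]],
])

```text
time: 3.95
tool_pos: [607.4, -40.0, 119.0]
tcp_rot: [-1.567, 1.563, -3.081]
contact_force: [-0.3, -0.6, -0.0]
grip_width: 17.2
```

Run:
```python
from h import *
togo((639,65,100),4.35)
```

```text
t 3.95 pos [607.4 -40.  119. ] go mm (tool) [  18.7   37.6 -103.1] F [-0.3 -0.6 -0. ] w 17.2 q6 1.32
tool y yaw 3.25 tilt [-7.9e-03 -5.0e-04 -1.0e+00]
world yaw turn 1.1 -> turn about tool x -1.1
```

Emit:
send_rows([
  [[0,0.01,-0.02,-0.5,0.005],[0.005,0.01,-0.03,-0.4,0.005],[0.005,0.01,-0.025,0,0.005],[0.005,0.005,-0.015,0,0.005],[0,0.0,-0.003,0,0.005],[0,0,0,0,0.005],[0,0,0,0,0.005]],
])

```text
time: 4.53
tool_pos: [633.9, 55.3, 100.4]
tcp_rot: [-1.465, 1.557, -2.963]
contact_force: [0.3, -0.5, 0.3]
grip_width: 17.4
```

Run:
```python
from h import *
togo((639,65,100),4.35)
for n in('scene','top'):
    c,K,T=cap(n); np.savez(f'{n}2.npz',c=c,K=K,T=T)
    x,y=proj(K,T,(639,65,80)).astype(int)
    x0,y0=x-60,y-50; print(n,x0,y0)
    cv2.imwrite(f'pics/{n}2.png',cv2.resize(c[y0:y0+100,x0:x0+120],(720,600),interpolation=cv2.INTER_CUBIC))
```

```text
t 4.53 pos [633.9  55.3 100.4] go mm (tool) [ 0.3  5.8 -9.3] F [ 0.3 -0.5  0.3] w 17.4 q6 1.47
tool y yaw 4.15 tilt [-0.0134 -0.0024 -0.9999]
world yaw turn 0.2 -> turn about tool x -0.2
scene 225 164
top 218 160
```

View pics/scene2.png

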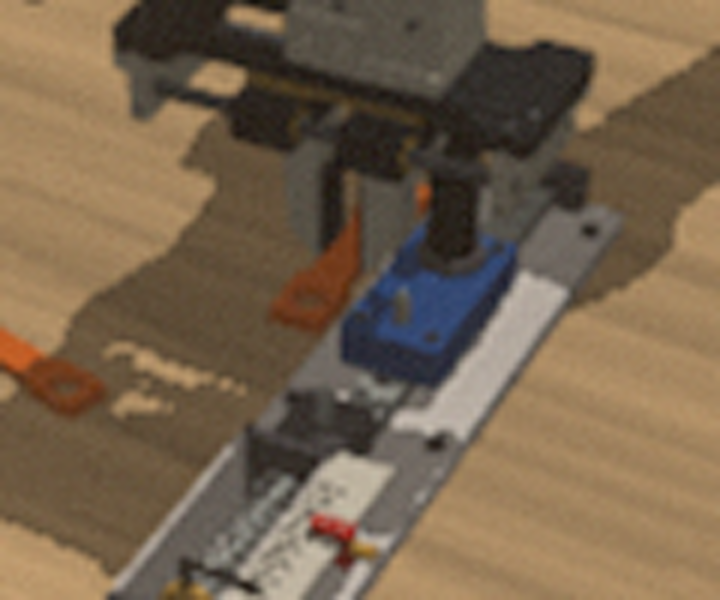

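View pics/top2.png

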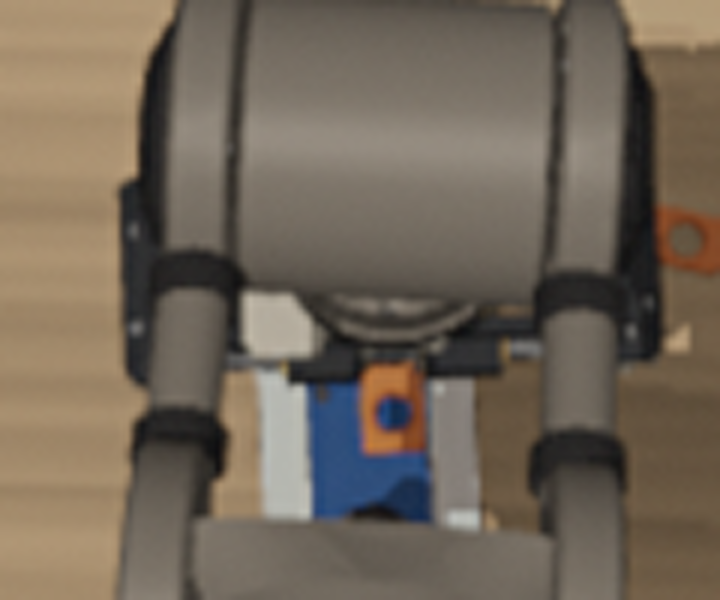

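In the scene view the link is gripped with its gauge-side eye at crop (310,297). The top view shows its slide-side eye at crop (393,411). I'll cast rays to get both eyes' offsets from the TCP.

Run:
```python
from h import *
o,R=st(); print(o['tool_pos'])
s=np.load('scene2.npz');t=np.load('top2.npz')
def hole(c,box,f):
    x0,y0,x1,y1=box; cr=c[y0:y1,x0:x1]; hs=cv2.cvtColor(cr,cv2.COLOR_BGR2HSV)
    m=cv2.inRange(hs,(3,110,60),(18,255,255))
    cs,h=cv2.findContours(m,cv2.RETR_CCOMP,cv2.CHAIN_APPROX_NONE)
    for i,k in enumerate(cs):
        if h[0][i][3]>=0 and cv2.contourArea(k)>2:
            M=cv2.moments(k); print(f,x0+M['m10']/M['m00'],y0+M['m01']/M['m00'],cv2.contourArea(k))
hole(s['c'],(265,195,290,225),'s'); hole(t['c'],(270,215,295,240),'t')
g=ray(s['K'],s['T'],(225+310/6-.5,164+297/6-.5),101.5)
p=ray(t['K'],t['T'],(218+393/6-.5,160+411/6-.5),101.5)
print(g,p,np.linalg.norm(g-p),(g+p)/2,np.degrees(np.arctan2(*(g-p)[[1,0]])))
```

```text
[634.10671976  54.76488903 100.75900604]
t 283.2583333333333 228.4625 40.0
[672.23653063  56.07087707 101.5       ] [595.67479324  52.83150958 101.5       ] 76.63023641875841 [633.95566193  54.45119333 101.5       ] 2.4227696036770183
```

Emit:
send_rows([
  [[0.005,0.002,-0.004,-0.2,0.005],[0.01,0.001,-0.003,0,0.005],[0.008,0,-0.001,0,0.005],[0.003,0,0,0,0.005],[0,0,0,0,0.005],[0,0,0,0,0.005]],
])

```text
time: 5.13
tool_pos: [636.1, 59.4, 72.2]
tcp_rot: [-1.416, 1.558, -2.916]
contact_force: [0.3, -0.4, 0.5]
grip_width: 17.0
```

```bash
cat > look.py <<'E'
from h import *
import sys
k=sys.argv[1]
for n in('scene','top'):
    c,K,T=cap(n); np.savez(f'{n}{k}.npz',c=c,K=K,T=T)
    x,y=proj(K,T,(630,65,60)).astype(int)
    x0,y0=x-45,y-37; print(n,x0,y0)
    cv2.imwrite(f'pics/{n}{k}.png',cv2.resize(c[y0:y0+75,x0:x0+90],(720,600),interpolation=cv2.INTER_CUBIC))
E
python3 - <<'E'
from h import *
togo((637.9,63.9,69),4.35)
E
python3 look.py 3
```

```text
t 5.13 pos [636.1  59.4  72.2] go mm (tool) [ 3.1  2.2 -4.4] F [ 0.3 -0.4  0.5] w 17.0 q6 1.48
tool y yaw 4.01 tilt [-0.0128 -0.0029 -0.9999]
world yaw turn 0.34 -> turn about tool x -0.34
scene 242 181
top 233 178
```

View pics/scene3.png

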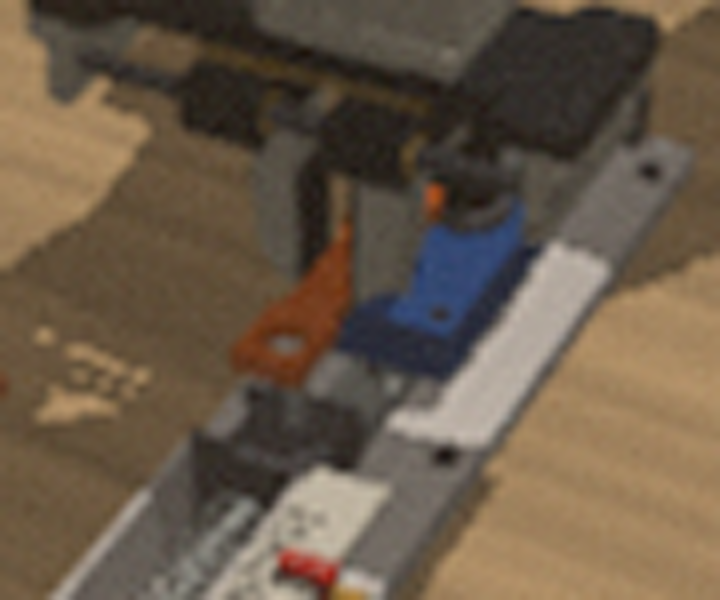

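View pics/top3.png

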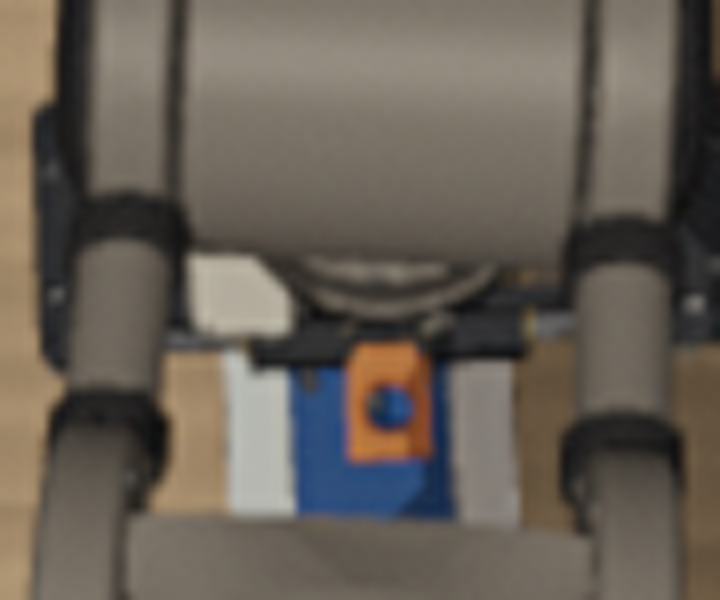

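Emit:
send_rows([
  [[0.001,0.0015,-0.003,-0.3,0.005],[0.001,0.0007,-0.0015,0,0.005],[0,0,0,0,0.005],[0,0,0,0,0.005]],
])

```text
time: 5.57
tool_pos: [639.0, 64.7, 71.4]
tcp_rot: [-1.363, 1.56, -2.857]
contact_force: [0.4, -0.2, 0.4]
grip_width: 17.3
```

```bash
python3 - <<'E'
from h import *
togo((637.9,63.9,69),4.35)
E
python3 look.py 4
python3 - <<'E'
from h import *
t=np.load('top4.npz');o,R=st()
hs=cv2.cvtColor(t['c'],cv2.COLOR_BGR2HSV)
m=cv2.inRange(hs,(3,110,60),(18,255,255));m[:210]=0;m[250:]=0;m[:,:265]=0;m[:,300:]=0
cs,h=cv2.findContours(m,cv2.RETR_CCOMP,cv2.CHAIN_APPROX_NONE)
for i,k in enumerate(cs):
    if h[0][i][3]>=0: M=cv2.moments(k);a=M['m00'];print(a, a and ray(t['K'],t['T'],(M['m10']/a,M['m01']/a),o['tool_pos'][2]+1))
E
```

```text
t 5.57 pos [639.   64.7  71.4] go mm (tool) [ 2.4 -1.2  0.7] F [ 0.4 -0.2  0.4] w 17.3 q6 1.48
tool y yaw 4.37 tilt [-0.0102 -0.003  -0.9999]
world yaw turn -0.02 -> turn about tool x 0.02
scene 242 181
top 233 178
38.0 [599.65824095  61.19102351  72.39312928]
```

View pics/scene4.png

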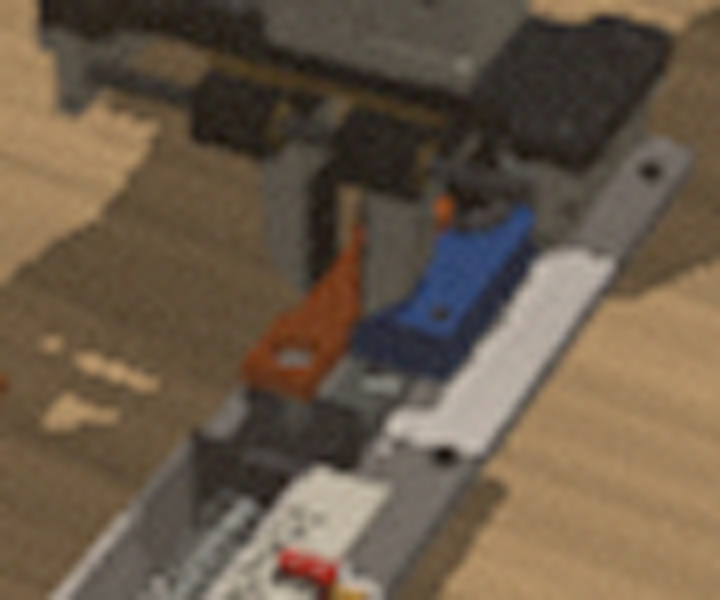

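View pics/top4.png

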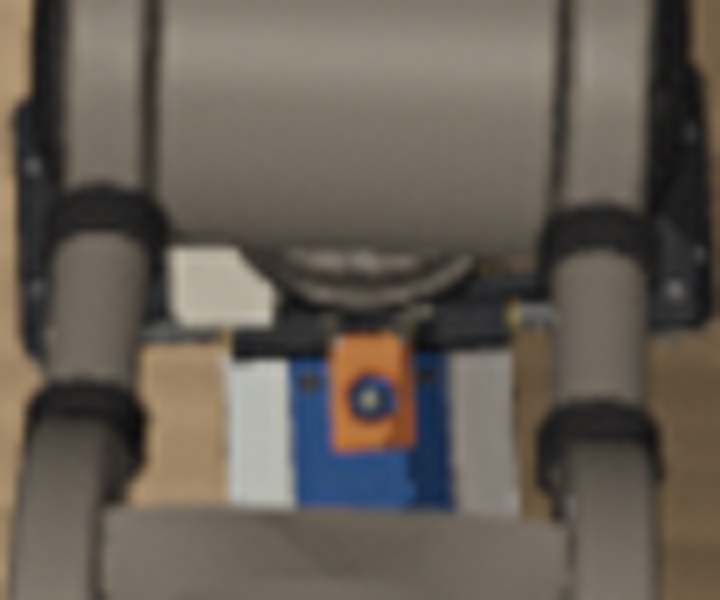

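Run:
```python
from h import *
s=np.load('scene4.npz')
for z in (69,72,75): print(ray(s['K'],s['T'],(242+297/8-.5,181+355/8-.5),z))
g=(679,68,61);print((proj(s['K'],s['T'],g)-[242,181])*8)
```

```text
[675.65170628  65.37186373  69.        ]
[678.9295698  67.3400898  72.       ]
[682.20743333  69.30831587  75.        ]
[294.69473832 378.53321823]
```

Both eyes line up with their pins: the slide eye is at (599.7,61.2) against the pin at (599.5,61.9), and the gauge eye at (678.9,67.3) against (679,68). Lowering now.

Emit:
send_rows([
  [[0.004,0,-0.0005,0,0.005],[0.005,0,0,0,0.005],[0.004,0,0,0,0.005],[0.002,0,0,0,0.005],[0,0,0,0,0.005],[0,0,0,0,0.005]],
])

```text
time: 6.17
tool_pos: [638.4, 64.9, 54.4]
tcp_rot: [-1.38, 1.559, -2.875]
contact_force: [0.5, -0.6, -0.1]
grip_width: 17.0
```

```bash
python3 - <<'E'
from h import *
togo((639,65.2,49.5),4.35)
E
python3 look.py 5
```

```text
t 6.17 pos [638.4  64.9  54.4] go mm (tool) [ 4.9  0.7 -0.2] F [ 0.5 -0.6 -0.1] w 17.0 q6 1.48
tool y yaw 4.35 tilt [-0.011  -0.003  -0.9999]
world yaw turn -0.0 -> turn about tool x 0.0
scene 242 181
top 233 178
```

View pics/scene5.png

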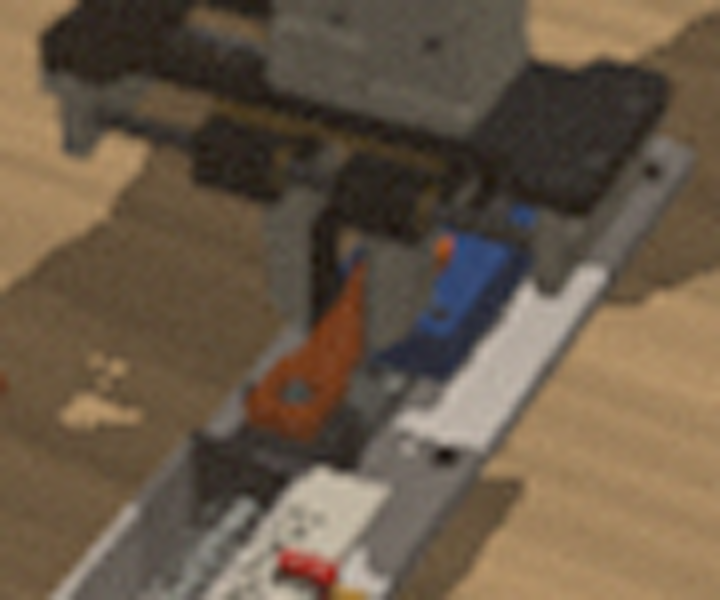

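View pics/top5.png

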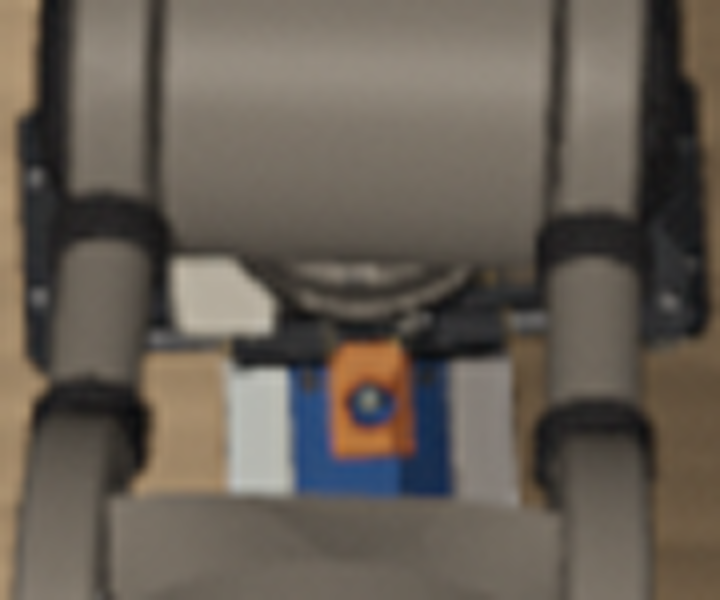

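Emit:
send_rows([
  [[0.003,0.0005,0,0,0.005],[0.0015,0,0,0,0.005],[0.0005,0,0,0,0.005],[0,0,0,0,0.005]],
])

```text
time: 6.6
tool_pos: [639.4, 65.0, 49.6]
tcp_rot: [-1.339, 1.561, -2.834]
contact_force: [-0.3, -0.2, -0.2]
grip_width: 17.1
```

Emit:
send_rows([
  [[0.001,0,0,0,0.005],[0,0,0,0,0.005]],
])

```text
time: 6.77
tool_pos: [639.7, 64.9, 49.5]
tcp_rot: [-1.306, 1.562, -2.801]
contact_force: [0.3, 0.5, -0.2]
grip_width: 17.2
```

Run:
```python
from h import *
togo((639,65.2,49.5),4.35)
```

```text
t 6.77 pos [639.7  64.9  49.5] go mm (tool) [ 0.  -0.7 -0.4] F [ 0.3  0.5 -0.2] w 17.2 q6 1.48
tool y yaw 4.35 tilt [-0.0086 -0.0031 -1.    ]
world yaw turn 0.0 -> turn about tool x -0.0
```

Emit:
send_rows([
  [[0,0,0,0,0.022],[0,0,0,0,0.03],[0,0,0,0,0.045],[0,0,0,0,0.045],[-0.01,0,0,0,0.045],[-0.02,0,0,0,0.045],[-0.03,0,0,0,0.045],[-0.03,0,0,0,0.05],[-0.02,0,0,0,0.06],[0,0,0,0,0.06]],
])

```text
time: 7.6
tool_pos: [639.6, 65.3, 165.0]
tcp_rot: [-1.416, 1.558, -2.911]
contact_force: [1.2, -0.5, 1.1]
grip_width: 57.8
```

```bash
python3 - <<'E'
from h import *
togo((544.2,58.6,165),4.35)
E
python3 look.py 6
```

```text
t 7.6 pos [639.6  65.3 165. ] go mm (tool) [  1.2 -95.6  -0.6] F [ 1.2 -0.5  1.1] w 57.8 q6 1.48
tool y yaw 4.35 tilt [-0.0127 -0.003  -0.9999]
world yaw turn 0.0 -> turn about tool x -0.0
scene 242 181
top 233 178
```

View pics/scene6.png

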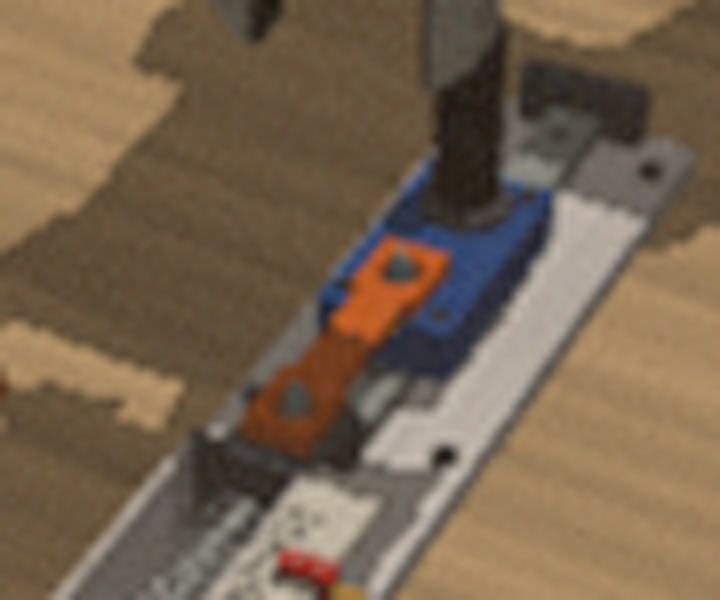

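View pics/top6.png

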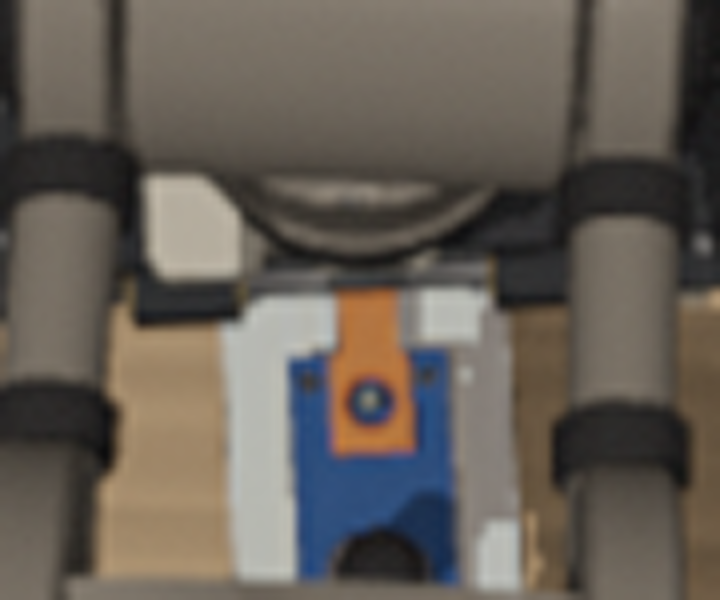

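The link lies flat on both blocks. The pins show through the eyes at scene crop (400,268) and (297,398). I'm moving to the grip post.

Emit:
send_rows([
  [[0,-0.012,0,0,0.06],[0,-0.022,0,0,0.06],[0,-0.022,0,0,0.06],[0,-0.012,0,0,0.06],[0,-0.006,0,0,0.06],[0,0,0,0,0.06],[0,0,0,0,0.06]],
])

```text
time: 8.28
tool_pos: [555.5, 59.5, 151.5]
tcp_rot: [-1.58, 1.534, -3.075]
contact_force: [0.4, -0.4, -1.1]
grip_width: 60.1
```

Run:
```python
from h import *
togo((544.2,58.6,79),4.35)
```

```text
t 8.28 pos [555.5  59.5 151.5] go mm (tool) [72.8 -8.6  0. ] F [ 0.4 -0.4 -1.1] w 60.1 q6 1.47
tool y yaw 4.33 tilt [-0.0367 -0.0024 -0.9993]
world yaw turn 0.02 -> turn about tool x -0.02
```

Emit:
send_rows([
  [[0.004,-0.003,0,0,0.06],[0.01,-0.002,0,0,0.06],[0.012,-0.001,0,0,0.06],[0.01,0,0,0,0.06],[0.006,0,0,0,0.06],[0.002,0,0,0,0.06],[0,0,0,0,0.06]],
])

```text
time: 8.87
tool_pos: [550.7, 58.8, 102.3]
tcp_rot: [-1.584, 1.534, -3.08]
contact_force: [-0.1, -0.1, 0.4]
grip_width: 59.6
```

Run:
```python
from h import *
togo((543.6,58.6,79),4.35)
for n in('scene',):
    c,K,T=cap(n)
    x,y=proj(K,T,(560,65,80)).astype(int)
    x0,y0=x-50,y-42
    cv2.imwrite(f'pics/{n}7.png',cv2.resize(c[y0:y0+84,x0:x0+100],(700,588),interpolation=cv2.INTER_CUBIC))
```

```text
t 8.87 pos [550.7  58.8 102.3] go mm (tool) [23.6 -6.2 -0.3] F [-0.1 -0.1  0.4] w 59.6 q6 1.47
tool y yaw 4.32 tilt [-0.0367 -0.0023 -0.9993]
world yaw turn 0.03 -> turn about tool x -0.03
```

View pics/scene7.png

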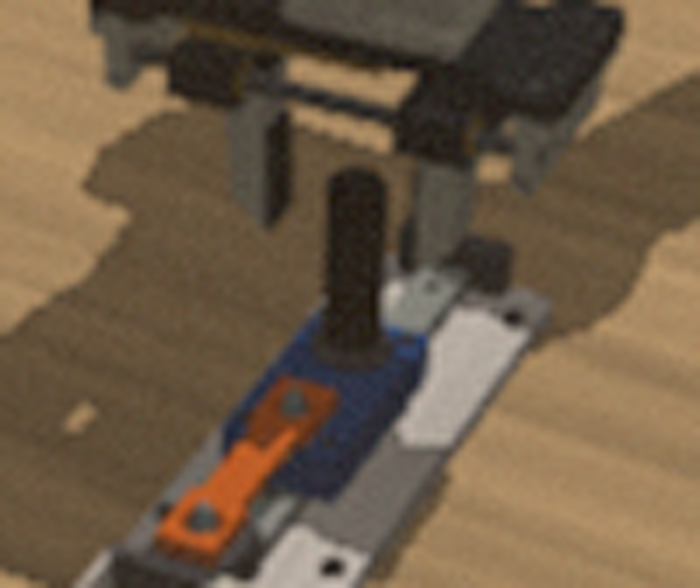

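The fingers straddle the post and the link is still seated. Lowering the rest of the way.

Emit:
send_rows([
  [[0.004,-0.002,0,0,0.06],[0.006,-0.002,0,0,0.06],[0.006,-0.001,0,0,0.06],[0.003,0,0,0,0.06],[0.001,0,0,0,0.06],[0,0,0,0,0.06]],
])

```text
time: 9.42
tool_pos: [545.6, 58.4, 82.1]
tcp_rot: [-1.574, 1.537, -3.069]
contact_force: [-0.1, 0.1, 0.4]
grip_width: 60.0
```

Run:
```python
from h import *
togo((543.6,58.6,79),4.35)
```

```text
t 9.42 pos [545.6  58.4  82.1] go mm (tool) [ 3.2 -1.9 -0.4] F [-0.1  0.1  0.4] w 60.0 q6 1.47
tool y yaw 4.33 tilt [-0.0334 -0.0024 -0.9994]
world yaw turn 0.02 -> turn about tool x -0.02
```

Emit:
send_rows([
  [[0.002,-0.0015,0,0,0.06],[0.001,0,0,0,0.06],[0,0,0,0,0.01],[0,0,0,0,0.01],[0,0,0,0,0.01],[0,0,0,0,0.01],[0,0,0,0,0.01],[0,0,0,0,0.01],[0,0,0,0,0.01]],
])

```text
time: 10.17
tool_pos: [544.5, 58.2, 79.7]
tcp_rot: [-1.567, 1.539, -3.062]
contact_force: [-0.2, -0.0, -0.5]
grip_width: 23.4
```

```bash
cat > look2.py <<'E'
from h import *
import sys
k=sys.argv[1]
o,R=st();print(o['time'].__round__(2),o['tool_pos'].round(2),o['contact_force'].round(1),o['grip_width'].__round__(2),R[:,0].round(4))
for n in('scene','top'):
    c,K,T=cap(n); np.savez(f'{n}{k}.npz',c=c,K=K,T=T)
    x,y=proj(K,T,(730,90,60)).astype(int) 
    x0,y0=x-60,y-50; print(n,x0,y0)
    cv2.imwrite(f'pics/{n}{k}.png',cv2.resize(c[y0:y0+100,x0:x0+120],(720,600),interpolation=cv2.INTER_CUBIC))
E
python3 look2.py 8
```

```text
10.17 [544.53  58.22  79.67] [-0.2 -0.  -0.5] 23.35 [-0.0316 -0.0025 -0.9995]
scene 215 192
top 208 124
```

View pics/scene8.png

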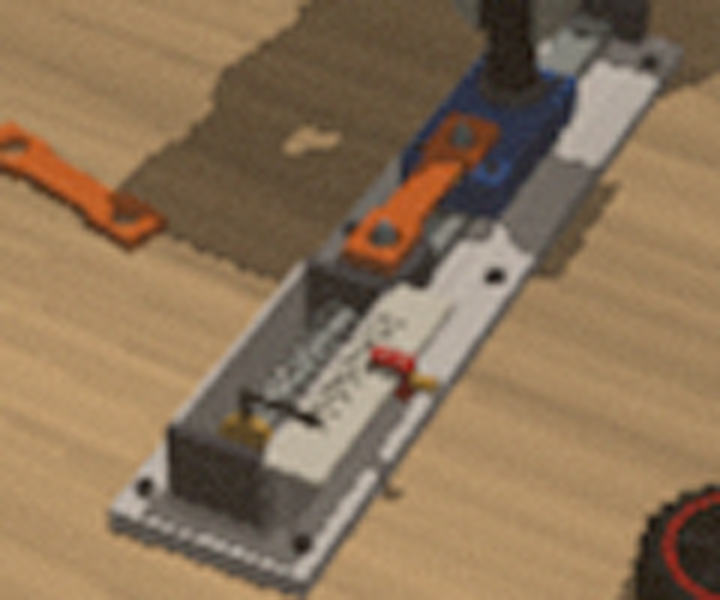

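View pics/top8.png

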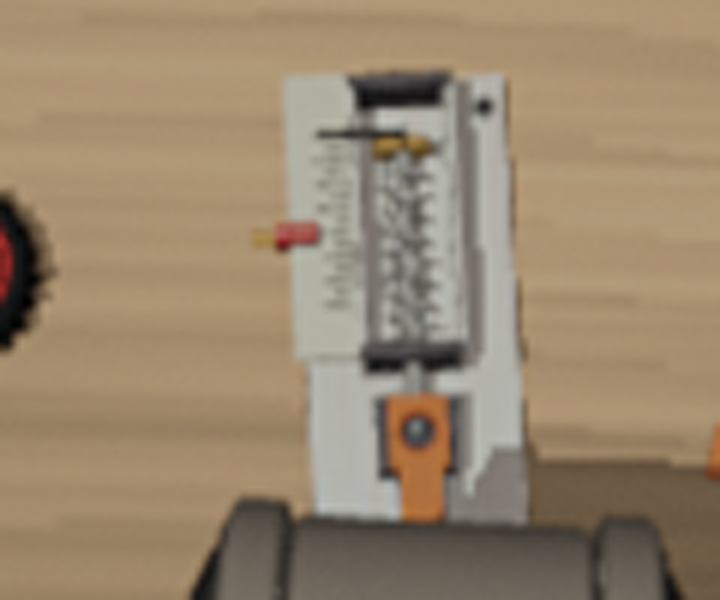

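The post is held (opening 23.4 mm) and the link is seated. In the top crop the pointer tip is at (318,133) and the clip at (298,235). Next I'll measure the gap between them along the tester's axis in both views.

```bash
cat > gap.py <<'E'
from h import *
import sys
k=sys.argv[1]
u=np.array([np.cos(np.radians(4.35)),np.sin(np.radians(4.35)),0])
v=np.array([-u[1],u[0],0])
def tri(a,b):
    A=[];B=[]
    for (K,T,p) in (a,b):
        P=K@T[:3]; 
        for j in (0,1): r=p[j]*P[2]-P[j]; A.append(r[:3]);B.append(-r[3])
    return np.linalg.lstsq(np.array(A),np.array(B),rcond=None)[0]
S={}
for n in('top','scene'):
    d=np.load(f'{n}{k}.npz');c,K,T=d['c'],d['K'],d['T']
    hs=cv2.cvtColor(c,cv2.COLOR_BGR2HSV)
    m=cv2.inRange(hs,(0,130,80),(4,255,255))|cv2.inRange(hs,(172,130,80),(180,255,255))
    x,y=proj(K,T,(758,117,60)).astype(int); w=np.zeros_like(m); w[y-12:y+12,x-12:x+12]=255; m&=w
    ct=max(cv2.findContours(m,cv2.RETR_EXTERNAL,cv2.CHAIN_APPROX_NONE)[0],key=cv2.contourArea)
    w=np.zeros_like(m);cv2.drawContours(w,[ct],-1,255,-1)
    ys,xs=np.where(w>0); cc=(xs.mean(),ys.mean()); S[n]=(K,T,cc)
    ext=np.array([ray(K,T,(a,b),61) for a,b in zip(xs,ys)])
    print(n,'clip px',np.round(cc,2),len(xs),'u=',(ray(K,T,cc,60)@u).round(2),'v',(ray(K,T,cc,60)@v).round(1),'u range',(ext@u).min().round(1),(ext@u).max().round(1))
print('clip tri',tri(S['top'],S['scene']).round(1))
# sample brightness over scale in top & scene along u at several v (plane z=62)
clipu=None
for n in('top','scene'):
    d=np.load(f'{n}{k}.npz');c,K,T=d['c'],d['K'],d['T']
    g=cv2.cvtColor(c,cv2.COLOR_BGR2GRAY).astype(np.float32)
    for vv in (50,52,54,46):
        us=np.arange(740,815,.5); 
        px=np.array([proj(K,T,a*u+vv*v+np.array([0,0,62.])) for a in us],np.float32)
        s=cv2.remap(g,px[:,0].reshape(1,-1),px[:,1].reshape(1,-1),cv2.INTER_LINEAR)[0]
        dk=np.clip(np.median(s)-20-s,0,None)
        i=np.argmax(dk); lo,hi=max(0,i-8),i+9
        if dk[i]>0: print(n,'v',vv,'pointer u',((us[lo:hi]*dk[lo:hi]).sum()/dk[lo:hi].sum()).round(2),'depth',dk[i].round(0))
E
python3 gap.py 8
```

```text
top clip px [256.36 163.18] 11 u= 765.03 v 63.9 u range 762.8 767.8
scene clip px [279.94 251.62] 16 u= 760.87 v 58.6 u range 758.7 765.2
clip tri [757.7 120.1  64.3]
top v 50 pointer u 807.36 depth 51.0
top v 52 pointer u 807.3 depth 21.0
top v 54 pointer u 764.81 depth 46.0
top v 46 pointer u 807.12 depth 51.0
scene v 50 pointer u 808.86 depth 43.0
scene v 52 pointer u 764.21 depth 54.0
scene v 54 pointer u 766.99 depth 85.0
scene v 46 pointer u 808.03 depth 71.0
```

Run:
```python
from h import *
t=np.load('top8.npz')['c'];s=np.load('scene8.npz')['c']
print(t[158:169,250:265,2]);print(t[158:169,250:265,1])
a=cv2.resize(t[140:180,240:280],(580,580),interpolation=cv2.INTER_NEAREST)
b=cv2.resize(s[235:275,255:295],(580,580),interpolation=cv2.INTER_NEAREST)
cv2.imwrite('pics/clip.png',np.hstack([a[:,:390],b[:,:400]]))
```

```text
[[168 167 167 168 167 169 175 178 178 179 169 146 149 160 156]
 [169 169 169 168 168 170 175 178 178 178 172 158 161 167 163]
 [172 172 172 171 172 172 174 175 175 175 176 178 180 175 158]
 [173 173 173 173 170 168 166 167 167 167 162 161 179 176 163]
 [162 162 162 168 170 167 160 167 168 167 153 137 161 156 145]
 [166 166 167 169 170 167 160 164 162 154 143 138 168 165 156]
 [161 158 159 150 128 124 129 136 133 124 125 146 179 171 147]
 [165 163 164 150 109 101 135 158 158 158 159 168 180 174 158]
 [173 174 174 170 156 156 169 180 180 179 180 174 162 156 145]
 [172 173 174 174 175 174 177 180 180 179 179 175 167 164 157]
 [170 171 170 171 171 171 174 178 178 178 178 179 179 171 147]]
[[143 143 143 143 141 149 167 177 178 178 168 144 147 159 155]
 [144 144 144 143 144 150 169 180 179 179 171 158 160 166 161]
 [147 148 149 148 147 150 157 165 164 160 161 178 180 174 156]
 [148 149 150 140 112 107 106 111 110 104 110 154 179 176 162]
 [135 134 135 129  99  93  84  94  94  92  87 121 162 156 145]
 [139 138 137 126  88  80  71  80  78  75  76 122 169 165 155]
 [133 130 130 112  47  33  59  85  84  81  92 140 180 170 146]
 [138 137 139 124  68  59 117 161 160 159 159 168 180 173 157]
 [148 149 150 146 129 131 158 183 181 180 180 174 161 156 145]
 [148 148 150 150 150 152 166 181 180 178 178 175 166 163 156]
 [145 146 146 146 146 146 160 179 178 177 177 178 178 170 146]]
```

View pics/clip.png

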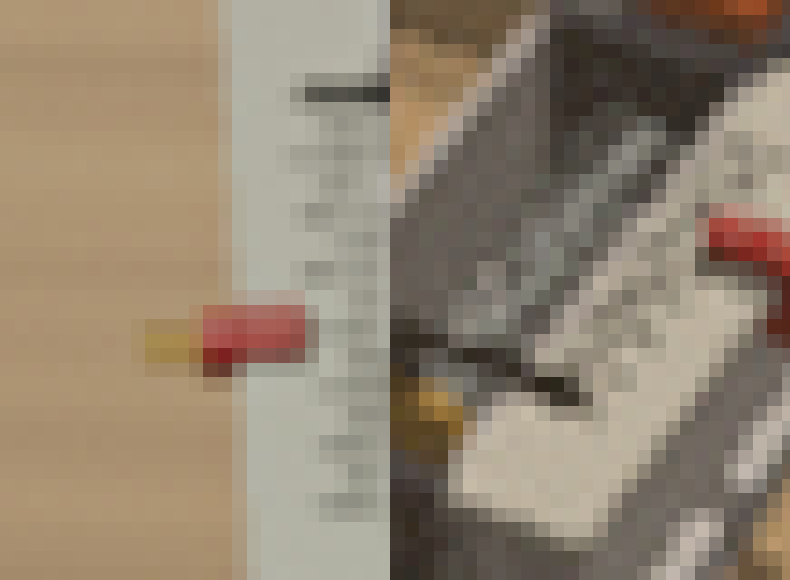

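Run:
```python
from h import *
u=np.array([np.cos(np.radians(4.35)),np.sin(np.radians(4.35)),0])
t=np.load('top8.npz');s=np.load('scene8.npz')
for z in (60,62,64): print(z,'clip top',ray(t['K'],t['T'],(258,162.2),z)@u)
print('ptr',ray(t['K'],t['T'],(263,145.75),62)@u)
# scene: clip top face centre: crop px -> 
for z in (60,62,64): print(z,'clip scene',ray(s['K'],s['T'],(255+ (735-390)/14.5-.5+0.0,235+228/14.5-.5),z)@u)
# predicted tip/clip corners
```

```text
60 clip top 767.2904787312424
62 clip top 766.8062331739038
64 clip top 766.3219876165655
ptr 807.6743830561607
60 clip scene 758.0703314550917
62 clip scene 760.0940332578764
64 clip scene 762.117735060661
```

Emit:
send_rows([
  [[0,-0.003,0,0,0.01],[0,-0.004,0,0,0.01],[0,-0.004,0,0,0.01],[0,-0.004,0,0,0.01],[0,-0.003,0,0,0.01],[0,-0.001,0,0,0.01],[0,0,0,0,0.01]],
])

```text
time: 10.85
tool_pos: [525.5, 56.7, 79.7]
tcp_rot: [-1.569, 1.543, -3.064]
contact_force: [3.4, 0.9, -4.5]
grip_width: 23.1
```

```bash
python3 look2.py 9; python3 gap.py 9 | grep -E "pointer"
```

```text
10.85 [525.5   56.73  79.7 ] [ 3.4  0.9 -4.5] 23.09 [-0.0272 -0.0021 -0.9996]
scene 215 192
top 208 124
top v 50 pointer u 794.49 depth 43.0
top v 52 pointer u 765.6 depth 18.0
top v 54 pointer u 764.83 depth 46.0
top v 46 pointer u 794.04 depth 81.0
scene v 50 pointer u 796.68 depth 46.0
scene v 52 pointer u 763.81 depth 51.0
scene v 54 pointer u 766.95 depth 85.0
scene v 46 pointer u 795.78 depth 58.0
```

View pics/top9.png

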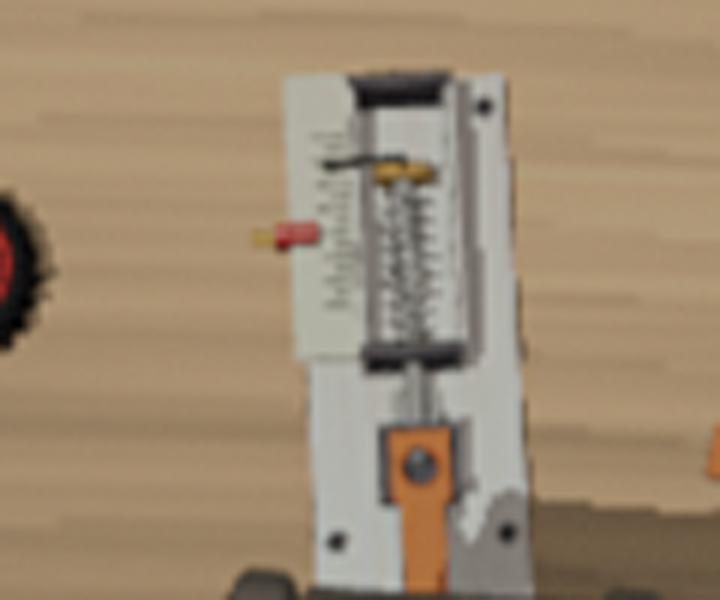

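The gauge follows: TCP moved 19 mm and the pointer about 13 mm, with roughly 27 mm left.

Emit:
send_rows([
  [[0,-0.003,0,0,0.01],[0,-0.004,0,0,0.01],[0,-0.004,0,0,0.01],[0,-0.004,0,0,0.01],[0,-0.003,0,0,0.01],[0,-0.0015,0,0,0.01],[0,0,0,0,0.01]],
])

```text
time: 11.53
tool_pos: [509.1, 55.5, 79.7]
tcp_rot: [-1.575, 1.55, -3.071]
contact_force: [4.8, 1.3, -4.4]
grip_width: 23.4
```

```bash
python3 look2.py 10; python3 gap.py 10 | grep -E "pointer"
```

```text
11.53 [509.14  55.5   79.69] [ 4.8  1.3 -4.4] 23.37 [-0.0202 -0.0014 -0.9998]
scene 215 192
top 208 124
top v 50 pointer u 778.48 depth 55.0
top v 52 pointer u 777.86 depth 27.0
top v 54 pointer u 764.84 depth 44.0
top v 46 pointer u 778.96 depth 74.0
scene v 50 pointer u 780.31 depth 58.0
scene v 52 pointer u 763.78 depth 53.0
scene v 54 pointer u 766.97 depth 79.0
scene v 46 pointer u 779.82 depth 76.0
```

View pics/top10.png

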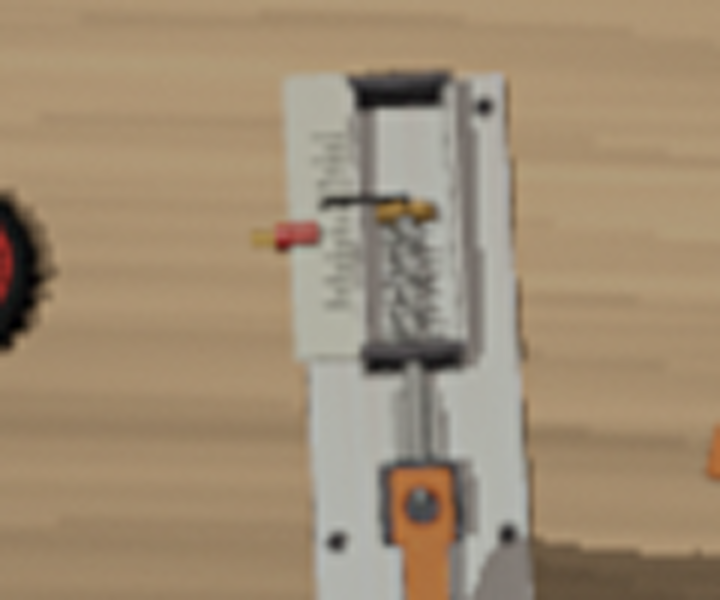

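View pics/scene10.png

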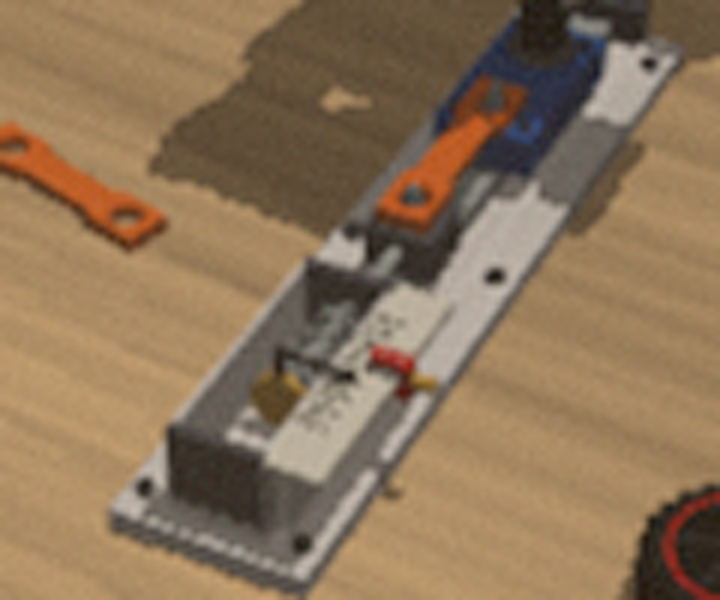

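Emit:
send_rows([
  [[0,-0.002,0,0,0.01],[0,-0.003,0,0,0.01],[0,-0.002,0,0,0.01],[0,-0.0015,0,0,0.01],[0,-0.0005,0,0,0.01],[0,0,0,0,0.01]],
])

```text
time: 12.13
tool_pos: [504.8, 55.2, 79.7]
tcp_rot: [-1.589, 1.56, -3.085]
contact_force: [5.8, 1.3, -5.3]
grip_width: 23.6
```

```bash
cat > look3.py <<'E'
from h import *
import sys
k=sys.argv[1]
t=np.load(f'top{k}.npz')['c'];s=np.load(f'scene{k}.npz')['c']
a=cv2.resize(t[150:174,246:272],(390,360),interpolation=cv2.INTER_NEAREST)
b=cv2.resize(s[240:264,266:292],(390,360),interpolation=cv2.INTER_NEAREST)
cv2.imwrite(f'pics/z{k}.png',np.hstack([a,b]))
E
python3 look2.py 11; python3 gap.py 11 | grep -E "pointer"; python3 look3.py 11
```

```text
12.13 [504.76  55.17  79.72] [ 5.8  1.3 -5.3] 23.59 [-1.090e-02 -6.000e-04 -9.999e-01]
scene 215 192
top 208 124
top v 50 pointer u 774.7 depth 54.0
top v 52 pointer u 765.51 depth 17.0
top v 54 pointer u 764.79 depth 45.0
top v 46 pointer u 774.16 depth 65.0
scene v 50 pointer u 774.54 depth 31.0
scene v 52 pointer u 764.25 depth 54.0
scene v 54 pointer u 766.96 depth 84.0
scene v 46 pointer u 774.09 depth 40.0
```

View pics/z11.png

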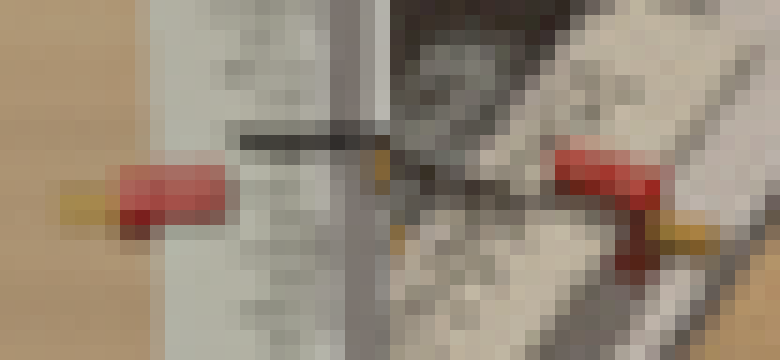

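Emit:
send_rows([
  [[0,-0.002,0,0,0.01],[0,-0.002,0,0,0.01],[0,-0.002,0,0,0.01],[0,-0.001,0,0,0.01],[0,-0.0005,0,0,0.01]],
])

```text
time: 12.65
tool_pos: [502.1, 55.0, 79.7]
tcp_rot: [-1.797, 1.57, 2.99]
contact_force: [6.3, 1.4, -4.9]
grip_width: 23.7
```

```bash
python3 look2.py 12; python3 gap.py 12 | grep -E "pointer"; python3 look3.py 12
```

```text
12.65 [502.1   54.96  79.74] [ 6.3  1.4 -4.9] 23.73 [-1.1e-03  2.0e-04 -1.0e+00]
scene 215 192
top 208 124
top v 50 pointer u 772.75 depth 46.0
top v 52 pointer u 766.14 depth 18.0
top v 54 pointer u 764.8 depth 46.0
top v 46 pointer u 772.13 depth 49.0
scene v 50 pointer u 772.91 depth 59.0
scene v 52 pointer u 764.26 depth 50.0
scene v 54 pointer u 766.99 depth 86.0
scene v 46 pointer u 772.61 depth 64.0
```

View pics/z12.png

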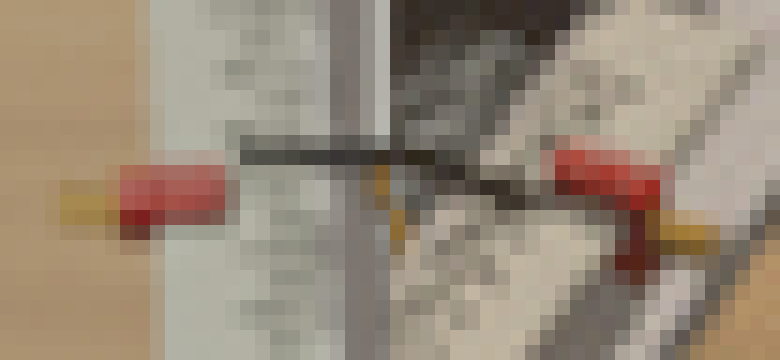

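Emit:
send_rows([
  [[0,-0.002,0,0,0.01],[0,-0.002,0,0,0.01],[0,-0.002,0,0,0.01]],
])

```text
time: 13.0
tool_pos: [499.7, 54.8, 79.8]
tcp_rot: [1.628, 1.565, 0.131]
contact_force: [8.9, 1.6, -8.4]
grip_width: 23.8
```

```bash
python3 look2.py 13; python3 gap.py 13 | grep -E "pointer"; python3 look3.py 13; python3 -c "
from h import *
o,R=st();print(o['time'],o['tool_pos'],R[:,0].round(4))"
```

```text
13.0 [499.68  54.78  79.78] [ 8.9  1.6 -8.4] 23.78 [ 6.e-03  8.e-04 -1.e+00]
scene 215 192
top 208 124
top v 50 pointer u 768.68 depth 55.0
top v 52 pointer u 767.16 depth 41.0
top v 54 pointer u 766.38 depth 46.0
top v 46 pointer u 768.5 depth 75.0
scene v 50 pointer u 769.25 depth 41.0
scene v 52 pointer u 767.7 depth 64.0
scene v 54 pointer u 766.96 depth 85.0
scene v 46 pointer u 769.77 depth 44.0
13.1 [499.44715494  54.75208085  79.79204286] [ 5.6e-03  7.0e-04 -1.0e+00]
```

View pics/z13.png

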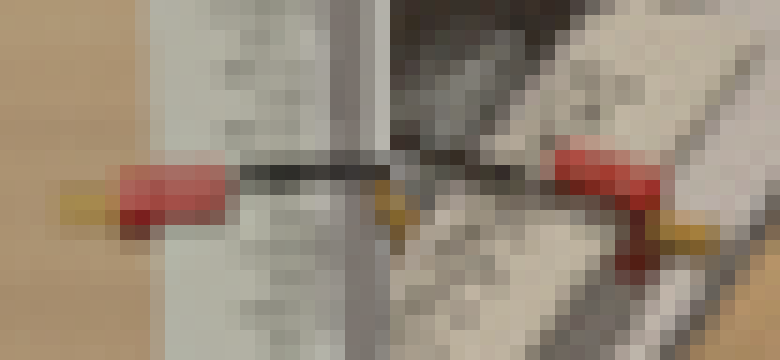

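Run:
```python
from h import *
u=np.array([np.cos(np.radians(4.35)),np.sin(np.radians(4.35)),0]);v=np.array([-u[1],u[0],0])
T_=np.load('top13.npz');S_=np.load('scene13.npz')
def P(d): return d['K']@d['T'][:3]
def tri(a,b):
    X=cv2.triangulatePoints(P(T_),P(S_),np.array(a,float).reshape(2,1),np.array(b,float).reshape(2,1));X=(X[:3]/X[3]).ravel();return X
X=tri((260.7,160.4),(276.5,251.6));print('+u inner top edge',X,X@u,X@v)
# profile of redness along u at plane z=62..66, at v in clip (top)
for d,n in((T_,'top'),(S_,'scene')):
    c=d['c'].astype(np.float32);rg=c[...,2]-c[...,1]
    for z in(62,65):
      for vv in(56,59):
        us=np.arange(756,778,1.)
        px=np.array([proj(d['K'],d['T'],a*u+vv*v+np.array([0,0,z])) for a in us],np.float32)
        f=lambda g:cv2.remap(g,px[:,0].reshape(1,-1),px[:,1].reshape(1,-1),cv2.INTER_LINEAR)[0].astype(int)
        print(n,z,vv,'R-G',f(rg),'R',f(np.ascontiguousarray(c[...,2])))
```

```text
+u inner top edge [763.71300122 111.46984456  65.28578658] 769.9678562061271 53.22193997939957
top 62 56 R-G [ 0  0  0  0  5 20 35 49 62 71 71 71 67 62 52 35 17  9  4  0  0  0] R [177 177 170 162 152 138 124 132 141 149 155 159 161 162 165 170 175 175
 175 175 174 174]
top 62 59 R-G [ 0  0 -1 -1  2 22 41 57 70 80 77 74 69 63 53 36 16  7  3  0  0  0] R [178 178 172 163 155 143 130 137 149 159 162 165 165 165 166 169 173 175
 176 177 177 177]
top 65 56 R-G [ 0  0  0  1 16 31 46 59 71 71 71 68 63 57 40 21 11  5  0  0  0  1] R [177 173 164 155 142 128 129 139 148 153 158 161 162 163 169 173 175 175
 175 175 174 175]
top 65 59 R-G [ 0 -1 -1 -1 16 35 53 67 80 78 75 70 64 58 40 21  8  4  0  0  0  0] R [178 174 166 158 146 134 134 146 157 161 164 165 165 165 168 172 174 176
 177 177 177 176]
scene 62 56 R-G [41 53 64 73 80 84 87 84 80 74 68 53 38 26 15 13 12 10 10 10 10 11] R [176 171 166 164 162 160 156 145 133 119 105 100  97  97  97 108 124 141
 158 166 173 180]
scene 62 59 R-G [ 47  57  69  81  93 100  96  91  86  79  64  47  30  18  15  11   8   6
   8   9  10  10] R [178 174 170 167 165 161 153 145 136 125 116 108 101  99 108 118 130 143
 156 168 181 190]
scene 65 56 R-G [16 22 29 40 51 63 77 83 85 85 81 77 70 60 46 34 24 17 12 10 10  9] R [181 183 184 179 174 170 167 165 161 155 147 134 119 103  88  88  90  94
 101 117 133 147]
scene 65 59 R-G [12 22 31 42 53 64 76 86 93 92 88 85 81 70 53 37 23 15 12 10  9  9] R [185 183 180 176 170 166 164 163 161 154 145 135 123 113 107 103 102 106
 117 132 149 163]
```

Run:
```python
from h import *
u=np.array([np.cos(np.radians(4.35)),np.sin(np.radians(4.35)),0]);v=np.array([-u[1],u[0],0])
T_=np.load('top13.npz');S_=np.load('scene13.npz')
for z in(57,62,65,68):
    for n,d,p in(('top c',T_,(260.7,162.1)),('sc c',S_,(277,250.5)),('sc +edge',S_,(277,251.6)),('sc -edge',S_,(277,249.4))):
        X=ray(d['K'],d['T'],p,z);print(z,n,'u',(X@u).round(1),'v',(X@v).round(1))
print(S_['c'][247:260,272:286,2]);print((S_['c'][247:260,272:286,2].astype(int)-S_['c'][247:260,272:286,1]))
c=cv2.resize(S_['c'][242:262,268:290],(660,600),interpolation=cv2.INTER_CUBIC);cv2.imwrite('pics/c13.png',c)
```

```text
57 top c u 767.9 v 53.2
57 sc c u 757.3 v 48.8
57 sc +edge u 760.9 v 50.6
57 sc -edge u 753.7 v 47.0
62 top c u 766.7 v 53.0
62 sc c u 762.4 v 51.4
62 sc +edge u 766.0 v 53.2
62 sc -edge u 758.8 v 49.6
65 top c u 766.0 v 53.0
65 sc c u 765.4 v 52.9
65 sc +edge u 769.0 v 54.7
65 sc -edge u 761.8 v 51.1
68 top c u 765.3 v 52.9
68 sc c u 768.4 v 54.4
68 sc +edge u 772.0 v 56.2
68 sc -edge u 764.9 v 52.7
[[ 80 108 156 164 155 171 147 125 165 191 189 187 186 188]
 [ 94 132 167 166 146 161 160 153 177 191 188 186 189 176]
 [146 173 178 152 115 147 181 184 188 185 187 184 181 142]
 [122 150 146 149 155 162 174 166 166 177 179 181 156 143]
 [ 62  52  82 128 144 139 149 158 163 170 170 164 153 166]
 [ 86  79  87  99  79  83 103 124 138 155 168 155 154 183]
 [146 118 115 119 104  96 102  96  89 102 139 130 146 183]
 [154 137 141 156 160 161 138 110 103  89  79 115 159 183]
 [146 160 154 179 189 192 174 160 140  97  84 110 146 157]
 [169 183 169 180 187 188 190 185 145  93  86  87  96 114]
 [142 179 188 190 186 190 187 158 108  87  82  81 116 137]
 [148 162 186 186 188 183 160 120 105  98  92 116 170 185]
 [176 176 189 189 189 171 128 102 109 113 105 148 192 180]]
[[  2   7   7   8   8  10   9   9   7  11  11  10   9   9]
 [  8   8  11  10  11   6   8   6   8   9  10  10  13  13]
 [  7  10  11   7  11  31  41  32  23  13   8   8  11   9]
 [  8   9  10   7  33  90  97  72  58  52  32  23  19   7]
 [  5   8   6   7  33  89  82  90 103  94  69  62  32   8]
 [  7   5   6  10  13  40  68  84  86  80 102 106  29   9]
 [  8  10  11   9  10  14  17  20  34  64  99  86  22  10]
 [ 10   8   9   9  10  10   6  12  12  21  44  39  32  29]
 [ 10   9  10  11  12  11   9   7   7  14  42  31  32  40]
 [ 10  11  11  11  11  10  11  11   9  29  41  35  23  25]
 [  7  11   9  12  10  10  11   9  17  45  52  36  15  12]
 [ 10  11  10  12  10  10   7   7   9  27  34  21   9   8]
 [ 11   9  12  12  10  12   8   7   6   9  14  10  12   7]]
```

View pics/c13.png

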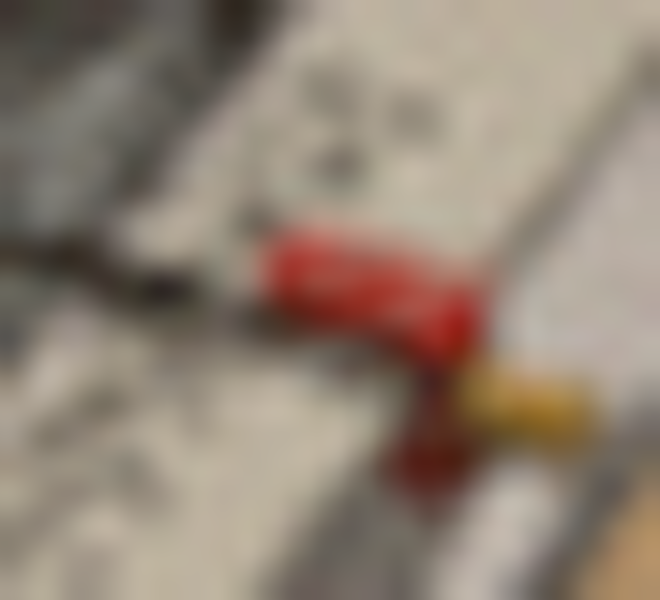

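Run:
```python
from h import *
u=np.array([np.cos(np.radians(4.35)),np.sin(np.radians(4.35)),0]);v=np.array([-u[1],u[0],0])
S_=np.load('scene13.npz')
for z in(64,65,66):
    X=ray(S_['K'],S_['T'],(279.8,251.0),z);print(z,X@u,X@v)
c=S_['c'].astype(np.float32)
for vv in(56,58,60,62):
    us=np.arange(758,775,1.)
    px=np.array([proj(S_['K'],S_['T'],a*u+vv*v+np.array([0,0,65.])) for a in us],np.float32)
    print(vv,cv2.remap(np.ascontiguousarray(c[...,1]),px[:,0].reshape(1,-1),px[:,1].reshape(1,-1),cv2.INTER_LINEAR)[0].astype(int))
for vv in(44,46,48,50,51):
    us=np.arange(762,778,1.)
    px=np.array([proj(S_['K'],S_['T'],a*u+vv*v+np.array([0,0,62.])) for a in us],np.float32)
    print('p',vv,cv2.remap(np.ascontiguousarray(c[...,1]),px[:,0].reshape(1,-1),px[:,1].reshape(1,-1),cv2.INTER_LINEAR)[0].astype(int))
```

```text
64 763.0226174127705 59.26620814792336
65 764.0331753407808 59.76866621656905
66 765.0437332687909 60.27112428521475
56 [155 138 123 106  89  81  75  70  66  56  48  43  42  53  65  77  89]
58 [149 135 118 102  90  80  73  67  59  51  43  37  47  60  72  83 100]
60 [147 132 117 101  86  71  60  58  54  49  41  48  58  69  81  93 107]
62 [149 135 119 103  86  72  68  64  59  54  52  54  60  68  78  87  98]
p 44 [148 143 136 120 100  78  54  52  59  68  75  88 105 122 137 141]
p 46 [140 141 132 119 103  84  76  73  73  76  82  89 102 116 126 134]
p 48 [125 125 124 123 120 110  98  89  83  87  91  97 104 111 117 123]
p 50 [ 89  96 103 111 103  95  89  84  92  97 102 106 112 118 124 130]
p 51 [ 67  73  79  85  86  84  76  77  87  96 105 112 119 126 131 135]
```

Emit:
send_rows([
  [[0,-0.0018,0,0,0.01],[0,-0.0018,0,0,0.01],[0,-0.0016,0,0,0.01]],
])

```text
time: 13.35
tool_pos: [498.1, 54.7, 79.8]
tcp_rot: [1.6, 1.557, 0.102]
contact_force: [8.4, 1.4, -8.2]
grip_width: 23.8
```

```bash
python3 look2.py 14; python3 gap.py 14 | grep -E "v (50|46) pointer"; python3 look3.py 14; python3 -c "
from h import *
o,R=st();print(o['time'],o['tool_pos'],R[:,0].round(4))"
```

```text
13.35 [498.11  54.66  79.81] [ 8.4  1.4 -8.2] 23.78 [ 0.0134  0.0014 -0.9999]
scene 215 192
top 208 124
top v 50 pointer u 767.08 depth 66.0
top v 46 pointer u 767.23 depth 65.0
scene v 50 pointer u 768.42 depth 63.0
scene v 46 pointer u 767.84 depth 68.0
13.45 [497.94313444  54.6325634   79.80368611] [ 0.0131  0.0013 -0.9999]
```

View pics/z14.png

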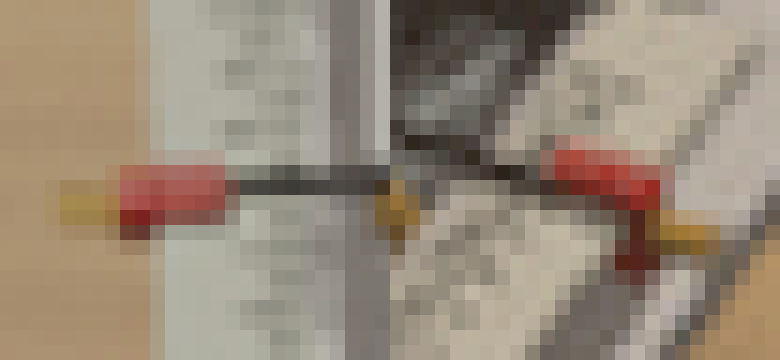

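Emit:
send_rows([
  [[0,-0.002,0,0,0.01],[0,-0.0018,0,0,0.01]],
])

```text
time: 13.62
tool_pos: [496.9, 54.6, 79.8]
tcp_rot: [1.594, 1.552, 0.096]
contact_force: [8.6, 0.8, -7.8]
grip_width: 23.4
```

```bash
python3 look2.py 15; python3 gap.py 15 | grep -E "v (50|46) pointer"; python3 look3.py 15; python3 -c "
from h import *
o,R=st();print(o['time'],o['tool_pos'],R[:,0].round(4))"
```

```text
13.62 [496.93  54.55  79.82] [ 8.6  0.8 -7.8] 23.35 [ 0.0186  0.0018 -0.9998]
scene 215 192
top 208 124
top v 50 pointer u 766.65 depth 37.0
top v 46 pointer u 766.65 depth 34.0
scene v 50 pointer u 766.15 depth 62.0
scene v 46 pointer u 766.6 depth 50.0
13.7167 [496.82717957  54.55343279  79.84978134] [ 0.0185  0.0017 -0.9998]
```

View pics/z15.png

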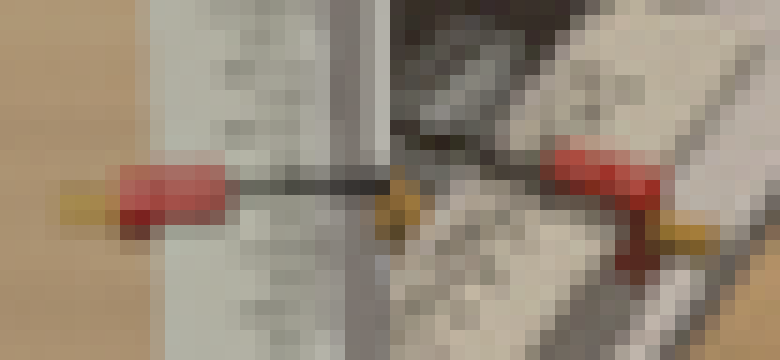

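View pics/scene15.png

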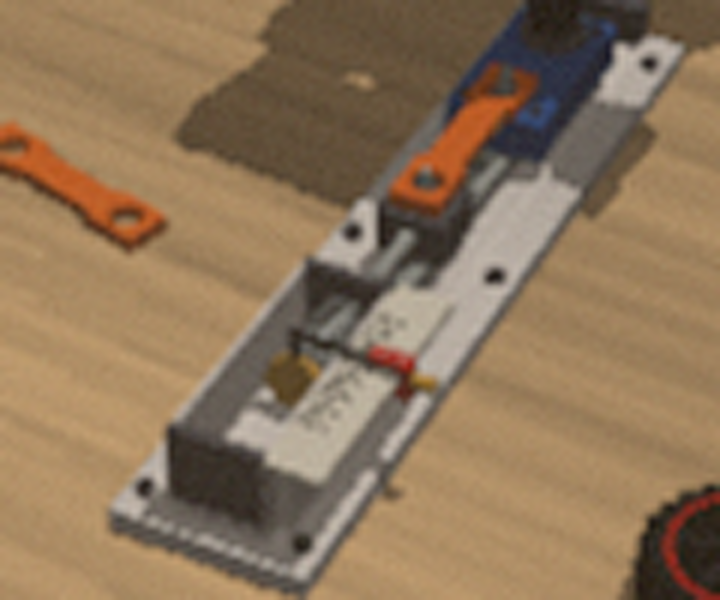

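In both views the pointer blade meets the inner end of the clip at its middle. I'll check that it holds still, then hand in.

```bash
python3 - <<'E'
from h import *
for i in range(8): c,K,T=cap('top')
np.savez('top16.npz',c=c,K=K,T=T)
c,K,T=cap('scene');np.savez('scene16.npz',c=c,K=K,T=T)
o,R=st();print(o['time'],o['tool_pos'],o['grip_width'])
E
python3 gap.py 16 | grep -E "clip|v (50|46) pointer"
```

```text
14.1667 [496.80577366  54.54713343  79.85054763] 24.136171950042126
top clip px [256.36 163.18] 11 u= 765.03 v 63.9 u range 762.8 767.8
scene clip px [279.73 251.47] 15 u= 760.57 v 57.9 u range 758.7 764.1
clip tri [757.7 119.9  64.7]
top v 50 pointer u 766.65 depth 37.0
top v 46 pointer u 766.65 depth 36.0
scene v 50 pointer u 765.56 depth 60.0
scene v 46 pointer u 766.02 depth 32.0
```

It's stable: TCP moved 0.02 mm over 0.45 s. Handing in.

```bash
python3 -c "
from plant import close_job
print(close_job())"
```

```text
the job is handed in; nothing more can be done
None
```

The job is handed in at about 14 s. The orange link is on both pins and the slide is held by its grip, with the pointer level with the red clip as closely as I could measure.

- **Link:** I took the orange link nearest the base (600 mm away, against 681 and 848 mm for the other two). I lowered it over both pins and let go. The pictures showed it flat on the blocks with a pin through each eye, and still seated in the last picture viewed, under load.
- **Pull:** I gripped the post and drew the slide out in small steps, about 48 mm in all. The gauge followed after about 6 mm of play.
- **Last check:** I measured along the tester's axis. The pointer stood at 766.65 mm in the top view and about 765.8 mm in the scene view. The clip's middle came out at about 765.8 mm by triangulating both views.
- **Hold:** the tool moved only 0.02 mm over the last 0.45 s before hand-in.
- **Disagreement:** the two views did not agree exactly on the clip, because its height is poorly resolved. Estimates ran from 764 to 766.8 mm, so I trust "level" only to about 1–2 mm. I saw no sign of the pointer running past the clip's middle beyond that.
- **Tool tilt:** the tool tilted slightly under the moves and load, about 1° at the end.

The arm touched neither the clip nor the other things on the bench.

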